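# Shake-check the returned stub cassettes

### The arm

A 6-joint arm with a two-finger parallel gripper is mounted at the origin on a cart in front of the work surface, level with it; the furniture and walls round the work are solid. World frame = base frame: x ahead of the robot, y to its left, z up, the work surface at z = 0. Lengths are in m, angles in rad, forces in N, time in s.
With the tool pointing down it reaches from about 0.3 to 0.875 m from the base axis. Payload 6.4 kg.
Tool frame: the origin (TCP) lies at the very end of the fingers, on their centre line; the grasp point (between the pads) lies 19 mm behind it; z points along the fingers, y is the line along which they close (so a half turn about z gives the same grasp; the last joint's range is limited). The gripper opens to 85 mm and grips with 20 to 120 N. Pads are 22 mm wide; open, the fingers measure 114 mm over their backs; the gripper's body (76 mm by 85 mm) begins 54 mm behind the grasp point. The pads swing forward as they close: fully open they stand 13 mm farther back than shut.
Start: joints at [1.113, 0.181, 1.607, -0, 1.354, -0.206], TCP at [0.143, 0.557, 0.193] pointing down, gripper open.
Joint ranges: [-2.99, 2.99], [-0.89, 2.07], [0.3, 2.58], [-1.14, 4.28], [0, 2.63], [-3.12, 3.12]. Speed limits (rad/s): [2.57, 2.57, 3.01, 3.14, 3.14, 3.14].

### API

Orientations are given as a unit quaternion [x, y, z, w].
In Python, from workcell import r gives the robot as it stands. The module is installed in compiled form; this text tells all that it offers.
- The arm moves only by the tool step_arm, never from a script. Its argument "motion" is a list of rows, each an object with "travel": the shift along the tool's x, y, z in m, a list of three; "angular": the turn, a rotation vector about the tool's x, y, z in rad, a list of three; "fingers": the opening, from 0 (shut) to 1 (fully open). In form: [{"travel": [tx, ty, tz], "angular": [ax, ay, az], "fingers": fingers}, ...]. A call has 1 to 8 rows; each row is the pose to reach, as a shift and turn from the pose commanded when the call began, along the tool's axes at that moment; what a row does not reach only later rows make up. A row lasts 1/12 s, in which the tool goes at most 41.7 mm and 7.16 degrees, less where a joint would pass 70% of its speed; a pose out of reach is approached as far as the arm can. A call with a gripper value outside its range is refused whole. The fingers move at their own pace and stop on an object; the grip force is fixed at half the most. Time passes only in rows, so rows that repeat a pose let the fingers close. It gives the time, the measured TCP pose, the force, the opening and the grip force at its end, in the units of the state.
- r.state(): the state, without advancing time (a new reading comes with each control period).
- r.snapshot(name): name is "scene" or "top" or "wrist"; returns a dict with "img" (420x560x3 uint8, red, green, blue), "depth" (420x560 float32, m along the optical axis (not along the pixel's ray), 0 where there is no reading), "mtx" (3x3 intrinsics, pixels), "eye" and "attitude" of the camera in the world; the wrist camera has in their place "tool_from_camera" (4x4, takes a point from camera to tool coordinates, whose origin is the TCP and whose axes are the flange's). Camera axes: x right, y up, looking along -z (the intrinsics and any distortion apply to the point x, -y, -z); pixel columns grow to the right and rows downward; lengths in m; the calibration is good to about 2 mm. A picture is of the moment at which its call begins: read the wrist's pose just before it.
- r.finish_job(): hands the job in; it is judged then, once.
Trained networks look in a picture, given as the dict that the camera call returned (one of the last four; its "shot" number tells which), for a name from the list of things; names that differ only in an ending like _2 or _b are one class to them, and where a whole thing is asked for, a point or a joint stands for the part that bears it (a point fixed in the world has none). Each returns a list of dicts, best first, with "confidence" (0 to 1); they miss things now and then, are a little off and sometimes report something else, mostly with a low value. They report only what shows in the picture. A call takes as long as a camera call. They do not tell look-alikes from the thing itself.
- r.boxes_of(label, picture): "extent" ([left, top, width, height] in pixels, round what is visible of it).
- r.place_of(label, picture): "pixel" ([column, row] in pixels: a listed point, or the origin of a listed thing).
The state is a dict: "time_s": time; "joint_positions": joint angles; "qvel": joint speeds; "effort": joint torques, N m; "tool_pos": TCP position; "eef_rot": TCP orientation; "contact_force": force on the tool from outside, world axes, zero at the start; "moment": the same for the moment, N m; "width": finger opening in m; "grasp_force": force on a finger pad.
Only numpy, scipy, OpenCV 4.12 (cv2) and the standard library are available. Lean on these libraries where they do the work, as an engineer would, in place of code of your own. Each camera call takes 0.05 s, during which the arm holds its last target. There are 200 camera calls.

### The job

Take the cap plate off the pin base. Then, working along the tray from left to right, lift each closed cassette, shake it by tipping it well over, near end down and then far end down, and feel by weight or rattle whether a metal stub is left inside: set a cassette that still holds one back flat on the tray, and stack the empty ones flush on the base's pins. At last lower the cap plate flush over the topmost pins (straight onto the base if no cassette is empty), and leave the other things alone.

Things in the scene. Friction and masses are not known exactly. Their poses are not given: they have to be found in the camera images.
- tray: fixed perforated aluminium tray, 116 mm (x) by 255 mm (y), on which the cassettes stand in a row along y, left (+y) to right; origin at the centre of its underside, cassettes rest 8 mm above that; x points away from the robot, y to the left
- base: fixed aluminium base plate, 132 (x) x 66 (y) x 14 mm, with two upright steel locating pins 45 mm either side of its middle along x; each pin 8 mm thick, 9 mm tall, its top 3 mm tapered to 4 mm; origin at the centre of its underside, so a part that is flush on it has its underside at z = 14 mm of the base
- cap: loose aluminium cap plate, 116 (x) x 38 (y) x 10 mm, 0.06 kg, with two through holes 12 mm square 45 mm either side of its middle along x and, in the middle of its top, a black grip bar 44 (x) x 14 (y) mm that reaches from 10 to 40 mm above the underside; origin at the centre of its underside; at the start it lies on the pins of the base. It is symmetric under a half turn
- cassette_1: left in the row: closed grey cassette, 116 (x, away from robot) x 38 (y, left) x 44 mm; origin: centre of underside. Underside: 2 holes 12 mm square, 11 deep, at x = +-45; top: 2 pins like the base's above them, so cassettes stack 44 mm apart. 0.06 kg empty, 0.24 kg with a stub, which runs along x when tipped; any may hold one. Grasp across the 38 mm
- cassette_2: middle of the row, unless cassette_3 or none is there: closed grey cassette, 116 (x, away from robot) x 38 (y, left) x 44 mm; origin: centre of underside. Underside: 2 holes 12 mm square, 11 deep, at x = +-45; top: 2 pins like the base's above them, so cassettes stack 44 mm apart. 0.06 kg empty, 0.24 kg with a stub, which runs along x when tipped; any may hold one. Grasp across the 38 mm
- cassette_3: middle of the row, unless cassette_2 or none is there: closed grey cassette, 116 (x, away from robot) x 38 (y, left) x 44 mm; origin: centre of underside. Underside: 2 holes 12 mm square, 11 deep, at x = +-45; top: 2 pins like the base's above them, so cassettes stack 44 mm apart. 0.06 kg empty, 0.24 kg with a stub, which runs along x when tipped; any may hold one. Grasp across the 38 mm
- cassette_4: right in the row: closed grey cassette, 116 (x, away from robot) x 38 (y, left) x 44 mm; origin: centre of underside. Underside: 2 holes 12 mm square, 11 deep, at x = +-45; top: 2 pins like the base's above them, so cassettes stack 44 mm apart. 0.06 kg empty, 0.24 kg with a stub, which runs along x when tipped; any may hold one. Grasp across the 38 mm
- bottle_a: brown reagent bottle, 58 mm across, 118 mm tall, a bystander; origin at the centre of its underside
- beaker: beaker, 75 mm across, 88 mm tall, a bystander; origin at the centre of its underside
- tape: roll of tape lying flat, 82 mm across, 18 mm tall, a bystander; origin at the centre of its underside
Mind the look-alikes: they are no part of the job. Leave any pink or turquoise look-alike of the cassette_4 alone.

How it is judged:
By the outcome, as a careful person would: the job done as asked, in the order asked, and still so for the second after the job is handed in, with the robot touching nothing.
Of cassette_2, cassette_3, marker only 1 to 1 are there at a start; the rules pass over those that are not, and their reading is None.
Of stub_a, stub_b only 1 to 2 are there at a start; the rules pass over those that are not, and their reading is None.
At some moment in a run one of cassette_1, cassette_2, cassette_3, cassette_4 may be knocked a few centimetres aside while the robot is not near it.
It also fails if it takes over 210 s, if anything falls off the work surface, if the arm or the gripper's body presses on something with over 40 N, if the wrist force passes 120 N, or if a joint passes its speed limit or range.

## Working session

There is one attempt and no reset: what is moved stays moved. The work goes in short steps, Python scripts to look and compute and a tool call to move; the robot and the scene stay as the last step left them, time stands still between calls to the robot, and variables do not carry over. Pictures are saved under pics/ and viewed, at most 14 in all, crops included, and the job is handed in when it is done.

Besides the shell and the picture viewer there is one more tool, called after "Emit:" in YAML: its name, and indented under it one key for each argument. step_arm: Moves the arm, as the interface text tells. Its arguments: {"type":"object","properties":{"motion":{"type":"array","items":{"type":"object","properties":{"travel":{"type":"array","items":{"type":"number"}},"angular":{"type":"array","items":{"type":"number"}},"fingers":{"type":"number"}}}}},"required":["motion"]}

```bash
mkdir -p pics
cat > h.py <<'E'
import numpy as np, cv2
from scipy.spatial.transform import Rotation as R
from workcell import r
def snap(n):
    s=r.state(); p=r.snapshot(n)
    if n=="wrist":
        T=np.eye(4);T[:3,:3]=R.from_quat(s["eef_rot"]).as_matrix();T[:3,3]=s["tool_pos"]
        p["T"]=T@np.array(p["tool_from_camera"])
    else:
        a=np.array(p["attitude"]);T=np.eye(4)
        T[:3,:3]=a if a.shape==(3,3) else R.from_quat(a).as_matrix()
        T[:3,3]=p["eye"];p["T"]=T
    return p
def cloud(p):
    K=np.array(p["mtx"]);d=p["depth"];v,u=np.mgrid[:d.shape[0],:d.shape[1]]
    c=np.stack([(u-K[0,2])/K[0,0]*d,-(v-K[1,2])/K[1,1]*d,-d],-1)
    w=c@p["T"][:3,:3].T+p["T"][:3,3]; w[d==0]=np.nan
    return w
def ray(p,px,z):
    K=np.array(p["mtx"]);q=p["T"][:3,:3]@np.array([(px[0]-K[0,2])/K[0,0],-(px[1]-K[1,2])/K[1,1],-1])
    o=p["T"][:3,3]; return o+q*(z-o[2])/q[2]
def save(p,n): cv2.imwrite("pics/"+n+".png",p["img"][:,:,::-1])
def st():
    s=r.state()
    print({k:np.round(s[k],4).tolist() for k in ["time_s","joint_positions","tool_pos","eef_rot","contact_force","moment","width","grasp_force"]})
    return s
E
python3 - <<'E'
from h import *
st()
for n in ["top","scene"]:
    p=snap(n);save(p,n+"0");print(p.keys(),p["eye"],p["attitude"],p["mtx"])
    if n=="top":
        w=cloud(p);np.save("top0.npy",w)
        for l in ["tray","base","cap","cassette_1","bottle_a","beaker","tape"]:
            for k in r.place_of(l,p): 
                c,v=k["pixel"];print(l,k, np.round(w[int(v),int(c)],3) if 0<=v<420 and 0<=c<560 else 0)
E
```

```text
{'time_s': 0.0, 'joint_positions': [1.1127, 0.1815, 1.608, -0.0, 1.3538, -0.2063], 'tool_pos': [0.143, 0.5563, 0.1921], 'eef_rot': [0.1255, 0.9921, -0.0008, -0.0003], 'contact_force': [0.0669, -0.1488, 0.0896], 'moment': [0.0053, 0.0246, -0.0005], 'width': 0.0854, 'grasp_force': 0.0}
dict_keys(['img', 'depth', 'mtx', 'eye', 'attitude', 'shot', 'T']) [0.34876913 0.37278758 1.2686363 ] [-0.05827322  0.05009339  0.70568666 -0.70434453] [[481.4669829    0.         279.2704505 ]
 [  0.         481.4669829  205.41399002]
 [  0.           0.           1.        ]]
tray {'pixel': [292.1, 192.5], 'confidence': 0.75} [0.579 0.353 0.012]
base {'pixel': [283.8, 254.0], 'confidence': 0.97} [0.414 0.378 0.026]
cap {'pixel': [282.7, 251.5], 'confidence': 0.97} [0.423 0.38  0.018]
cassette_1 {'pixel': [261.3, 186.7], 'confidence': 0.86} [0.587 0.434 0.056]
cassette_1 {'pixel': [320.7, 191.7], 'confidence': 0.83} [0.574 0.282 0.054]
cassette_1 {'pixel': [212.1, 180.4], 'confidence': 0.77} [0.604 0.561 0.049]
cassette_1 {'pixel': [233.7, 274.7], 'confidence': 0.76} [0.363 0.503 0.047]
cassette_1 {'pixel': [292.1, 192.0], 'confidence': 0.69} [0.579 0.353 0.012]
bottle_a {'pixel': [368.6, 149.2], 'confidence': 0.82} [0.679 0.16  0.074]
beaker {'pixel': [190.9, 234.8], 'confidence': 0.57} [0.469 0.623 0.003]
tape {'pixel': [321.2, 141.0], 'confidence': 0.82} [ 0.722  0.274 -0.   ]
dict_keys(['img', 'depth', 'mtx', 'eye', 'attitude', 'shot', 'T']) [0.11466553 0.02969027 0.68493945] [ 0.31487883 -0.15029359 -0.4058883   0.84469986] [[389.76118181   0.         278.66348665]
 [  0.         389.76118181 213.9097348 ]
 [  0.           0.           1.        ]]
```

View pics/top0.png

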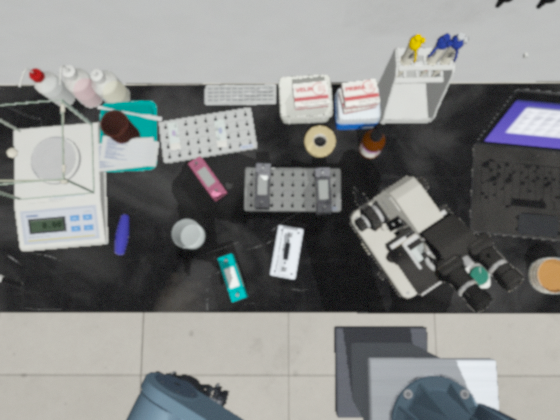

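View pics/scene0.png

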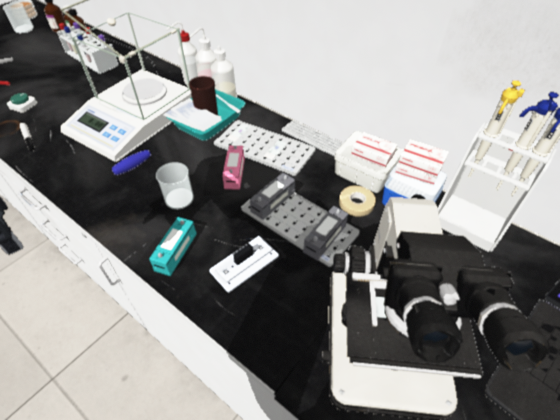

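The row holds two cassettes: left at px (262,187), right at (322,190), with the middle slot empty. The base and cap are at (286,252). The pink (207,180) and turquoise (232,277) blocks are look-alikes and stay put. Next I'll look from nearer.

```bash
cat >> h.py <<'E'
def plan(xyz,yaw=0,tilt=None):
    """tool-axis shift & rotvec to pose: tool down, tool y at yaw from world y"""
    s=r.state();A=R.from_quat(s["eef_rot"]);
    B=R.from_euler('z',yaw)*R.from_quat([0,1,0,0])
    if tilt is not None: B=B*R.from_euler('y',tilt)
    d=A.inv().apply(np.array(xyz)-s["tool_pos"]); a=(A.inv()*B).as_rotvec()
    print("travel",np.round(d,4).tolist(),"angular",np.round(a,4).tolist(),"rows",np.linalg.norm(d)/.0417,np.degrees(np.linalg.norm(a))/7.16)
E
python3 -c "
from h import *
plan([0.40,0.38,0.33],0)"
```

```text
travel [-0.2927, -0.1073, -0.1371] angular [-0.0001, -0.0001, -0.2518] rows 8.167895469445144 2.0150501001565866
```

Emit:
step_arm:
  motion:
    - {"travel": [-0.293, -0.107, -0.137], "angular": [0, 0, -0.252], "fingers": 1}
    - {"travel": [-0.293, -0.107, -0.137], "angular": [0, 0, -0.252], "fingers": 1}
    - {"travel": [-0.293, -0.107, -0.137], "angular": [0, 0, -0.252], "fingers": 1}
    - {"travel": [-0.293, -0.107, -0.137], "angular": [0, 0, -0.252], "fingers": 1}
    - {"travel": [-0.293, -0.107, -0.137], "angular": [0, 0, -0.252], "fingers": 1}
    - {"travel": [-0.293, -0.107, -0.137], "angular": [0, 0, -0.252], "fingers": 1}
    - {"travel": [-0.293, -0.107, -0.137], "angular": [0, 0, -0.252], "fingers": 1}
    - {"travel": [-0.293, -0.107, -0.137], "angular": [0, 0, -0.252], "fingers": 1}

```text
time_s: 1.12
tool_pos: [0.3926, 0.3851, 0.3263]
eef_rot: [-0.0, 1.0, 0.0, 0.0]
contact_force: [0.4, -0.2, -0.4]
width: 0.0854
grasp_force: 0.0
```

Emit:
step_arm:
  motion:
    - {"travel": [0, 0, 0], "angular": [0, 0, 0], "fingers": 1}
    - {"travel": [0, 0, 0], "angular": [0, 0, 0], "fingers": 1}
    - {"travel": [0, 0, 0], "angular": [0, 0, 0], "fingers": 1}

```text
time_s: 1.37
tool_pos: [0.391, 0.3864, 0.3247]
eef_rot: [0.0, 1.0, 0.0, -0.0]
contact_force: [-0.3, -0.1, -0.3]
width: 0.0855
grasp_force: 0.0
```

Run:
```python
from h import *
st()
p=snap("wrist");save(p,"w0");w=cloud(p);np.save("w0.npy",w);print(p["mtx"],p["tool_from_camera"])
for l in ["tray","base","cap","cassette_1"]:
    for k in r.place_of(l,p):
        c,v=k["pixel"];print(l,k, np.round(w[int(v),int(c)],3) if 0<=v<420 and 0<=c<560 else 0)
```

```text
{'time_s': 1.3667, 'joint_positions': [0.5632, 0.0463, 1.493, 0.0005, 1.6032, -1.007], 'tool_pos': [0.391, 0.3864, 0.3247], 'eef_rot': [0.0003, 1.0, 0.0, -0.0005], 'contact_force': [-0.2655, -0.0725, -0.3142], 'moment': [0.0294, 0.0483, 0.0007], 'width': 0.0855, 'grasp_force': 0.0}
[[310.69705279   0.         279.84867674]
 [  0.         310.69705279 213.24055969]
 [  0.           0.           1.        ]] [[-1.80240345e-03  9.54244963e-01  2.99020570e-01  7.69884890e-02]
 [ 9.99998288e-01  1.59507773e-03  9.37411994e-04 -1.61661014e-03]
 [ 4.17559621e-04  2.99021748e-01 -9.54246205e-01 -1.79880596e-01]
 [ 0.00000000e+00  0.00000000e+00  0.00000000e+00  1.00000000e+00]]
tray {'pixel': [261.4, 271.9], 'confidence': 0.57} [0.577 0.351 0.008]
base {'pixel': [271.4, 181.5], 'confidence': 0.65} [0.405 0.371 0.054]
cap {'pixel': [268.3, 188.3], 'confidence': 0.97} [0.416 0.367 0.051]
cassette_1 {'pixel': [304.8, 281.7], 'confidence': 0.98} [0.572 0.424 0.052]
cassette_1 {'pixel': [358.9, 143.6], 'confidence': 0.96} [0.352 0.498 0.043]
cassette_1 {'pixel': [384.2, 285.8], 'confidence': 0.74} [0.38  0.427 0.393]
```

View pics/w0.png

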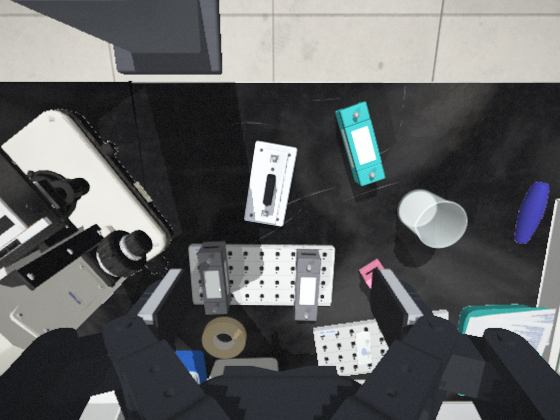

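```bash
cat >> h.py <<'E'
def rects(w,zlo,zhi,roi,amin=3e-4,px=0.001):
    x0,x1,y0,y1=roi
    m=(w[...,2]>zlo)&(w[...,2]<zhi)&(w[...,0]>x0)&(w[...,0]<x1)&(w[...,1]>y0)&(w[...,1]<y1)
    n,l,s,c=cv2.connectedComponentsWithStats(m.astype(np.uint8),connectivity=4)
    for i in range(1,n):
        q=w[l==i][:,:]
        if len(q)<60: continue
        (cx,cy),(a,b),t=cv2.minAreaRect(q[:,:2].astype(np.float32))
        if a<b: a,b,t=b,a,t-90
        t=(t+90)%180-90
        print("c",np.round([cx,cy],4),"size",np.round([a,b],4),"yaw",round(t,1),"z",np.round(np.median(q[:,2]),4),len(q))
E
python3 - <<'E'
from h import *
for f in ["w0.npy","top0.npy"]:
    w=np.load(f);print(f)
    R1=(.3,.68,.2,.5)
    print("cass");rects(w,.042,.058,(.48,.68,.2,.5))
    print("tray");rects(w,.003,.058,(.48,.68,.2,.5))
    print("base");rects(w,.006,.07,(.32,.49,.3,.45))
    print("grip");rects(w,.035,.07,(.32,.49,.3,.45))
    print("cap");rects(w,.018,.03,(.32,.49,.3,.45))
    print("table z",np.nanmedian(w[(w[...,0]>.3)&(w[...,0]<.33)&(w[...,1]>.3)&(w[...,1]<.45)][:,2]))
E
python3 - <<'E'
import cv2
a=cv2.imread("pics/w0.png")
cv2.imwrite("pics/w0c.png",cv2.resize(a[130:330,170:350],None,fx=3,fy=3,interpolation=2))
E
```

```text
w0.npy
cass
c [0.5775 0.2724] size [0.1169 0.0387] yaw 2.5 z 0.0519 1519
c [0.5903 0.4284] size [0.1163 0.039 ] yaw -1.7 z 0.0518 1467
tray
c [0.4836 0.3604] size [0.0556 0.0099] yaw 84.3 z 0.0129 92
c [0.5024 0.2025] size [0.0265 0.0047] yaw 0.8 z 0.0306 72
c [0.583  0.3504] size [0.2552 0.1266] yaw 88.5 z 0.0089 9038
c [0.6784 0.2762] size [0.0266 0.0032] yaw -89.9 z 0.0113 77
base
c [0.4209 0.3669] size [0.1314 0.066 ] yaw -10.1 z 0.021 3250
grip
c [0.4211 0.367 ] size [0.0439 0.0139] yaw -10.2 z 0.0526 278
cap
c [0.4215 0.3668] size [0.1165 0.038 ] yaw -10.1 z 0.0231 1383
table z -0.001545909063305484
top0.npy
cass
c [0.5909 0.4304] size [0.1164 0.0392] yaw -0.6 z 0.053 646
c [0.578  0.2741] size [0.1163 0.0391] yaw 2.2 z 0.0528 649
tray
c [0.5933 0.3509] size [0.2636 0.1418] yaw 86.6 z 0.0109 4213
c [0.4849 0.3594] size [0.0637 0.0142] yaw 85.0 z 0.0137 64
base
c [0.4215 0.3688] size [0.1319 0.0663] yaw -10.1 z 0.0193 1283
grip
c [0.4214 0.3685] size [0.0434 0.0137] yaw -10.5 z 0.0542 97
cap
c [0.4205 0.3689] size [0.1183 0.0424] yaw -9.8 z 0.0244 541
table z -0.00011917459287302812
```

View pics/w0c.png

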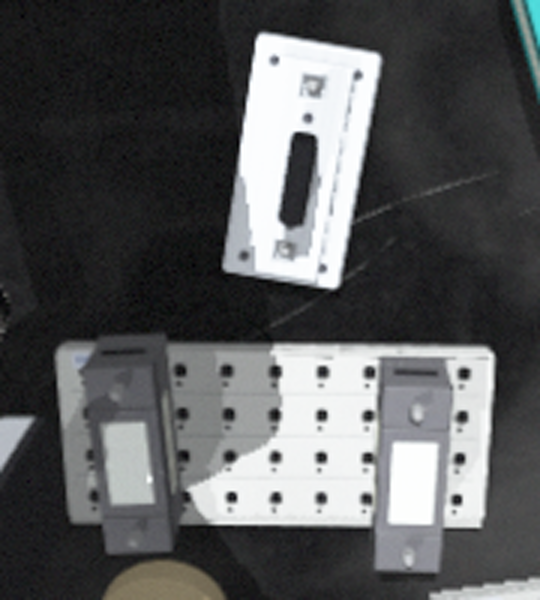

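Measured: the cap is at (0.421,0.367), yaw -10.1°, with sizes matching. Cassette 1 is at (0.590,0.429), yaw about -1°. Cassette 4 is at (0.578,0.273), yaw 2.4°.

Run:
```python
from h import *
w=np.load("w0.npy");
print("edge",w[84:100:4,270])
t=np.load("top0.npy")
for y in (.25,.3,.35,.4,.45):
    m=(abs(t[...,1]-y)<.02)&(t[...,2]>-.02)&(t[...,2]<.02); print(y,np.nanmin(t[m][:,0]))
m=(t[...,2]>.012)&(t[...,0]>.2)&(t[...,0]<.36)&(t[...,1]>.15)&(t[...,1]<.55)
print("obst y", np.sort(t[m][:,1])[::40])
plan([.4212,.3675,.12],np.radians(-10.1))
plan([.4212,.3675,.030],np.radians(-10.1))
```

```text
edge [[ 0.26764585  0.36985662 -0.00186393]
 [ 0.2732304   0.36977512 -0.0023781 ]
 [ 0.27886101  0.36969054 -0.0029752 ]
 [ 0.28456307  0.36961417 -0.00327721]]
0.25 0.26653311694116355
0.3 0.26650579135118946
0.35 0.2664750998082235
0.4 0.26653741638458445
0.45 0.2666093337939779
obst y [0.34949453 0.4757668  0.48299888 0.48757438 0.49088731 0.49538971
 0.49850306 0.50313689 0.50629729 0.51100778 0.51800707 0.52575694
 0.5293407  0.53273344 0.53561035 0.53844298 0.54087305 0.54345869
 0.54584367 0.5485576 ]
travel [-0.0313, -0.0196, 0.2046] angular [-0.0006, -0.0009, 0.1785] rows 4.98475029947062 1.4286955596218398
travel [-0.0314, -0.0196, 0.2946] angular [-0.0006, -0.0009, 0.1785] rows 7.119208429250564 1.4286955596218398
```

Emit:
step_arm:
  motion:
    - {"travel": [-0.031, -0.0195, 0.205], "angular": [0, 0, 0.1785], "fingers": 0.7}
    - {"travel": [-0.031, -0.0195, 0.205], "angular": [0, 0, 0.1785], "fingers": 0.7}
    - {"travel": [-0.031, -0.0195, 0.205], "angular": [0, 0, 0.1785], "fingers": 0.7}
    - {"travel": [-0.031, -0.0195, 0.205], "angular": [0, 0, 0.1785], "fingers": 0.7}
    - {"travel": [-0.031, -0.0195, 0.205], "angular": [0, 0, 0.1785], "fingers": 0.7}
    - {"travel": [-0.031, -0.0195, 0.205], "angular": [0, 0, 0.1785], "fingers": 0.7}
    - {"travel": [-0.031, -0.0195, 0.205], "angular": [0, 0, 0.1785], "fingers": 0.7}
    - {"travel": [-0.031, -0.0195, 0.205], "angular": [0, 0, 0.1785], "fingers": 0.7}

```text
time_s: 2.28
tool_pos: [0.423, 0.3681, 0.1222]
eef_rot: [0.089, 0.996, 0.001, 0.001]
contact_force: [0.9, 0.0, 1.2]
width: 0.0596
grasp_force: 0.0
```

Run:
```python
from h import *
st();plan([.4212,.3675,.030],np.radians(-10.1))
```

```text
{'time_s': 2.2833, 'joint_positions': [0.5044, 0.2212, 1.7101, 0.0002, 1.2081, -0.889], 'tool_pos': [0.423, 0.3681, 0.1222], 'eef_rot': [0.0886, 0.9961, 0.0007, 0.0009], 'contact_force': [0.9412, 0.0221, 1.1517], 'moment': [0.0368, -0.0256, -0.0242], 'width': 0.0596, 'grasp_force': 0.0}
travel [0.0018, -0.0011, 0.0922] angular [0.0015, 0.0016, -0.0012] rows 2.2119571117912655 0.020059541812972016
```

Emit:
step_arm:
  motion:
    - {"travel": [0.001, 0, 0.03], "angular": [0, 0, 0], "fingers": 0.7}
    - {"travel": [0.001, 0, 0.06], "angular": [0, 0, 0], "fingers": 0.7}
    - {"travel": [0.001, 0, 0.09], "angular": [0, 0, 0], "fingers": 0.7}
    - {"travel": [0.001, 0, 0.09], "angular": [0, 0, 0], "fingers": 0.7}
    - {"travel": [0.001, 0, 0.09], "angular": [0, 0, 0], "fingers": 0.5}
    - {"travel": [0.001, 0, 0.09], "angular": [0, 0, 0], "fingers": 0.3}
    - {"travel": [0.001, 0, 0.09], "angular": [0, 0, 0], "fingers": 0}
    - {"travel": [0.001, 0, 0.09], "angular": [0, 0, 0], "fingers": 0}

```text
time_s: 2.95
tool_pos: [0.4232, 0.3683, 0.033]
eef_rot: [0.089, 0.996, 0.001, 0.002]
contact_force: [-0.1, 0.2, -0.6]
width: 0.0116
grasp_force: 0.0
```

Emit:
step_arm:
  motion:
    - {"travel": [0, 0, 0], "angular": [0, 0, 0], "fingers": 0}
    - {"travel": [0, 0, 0], "angular": [0, 0, 0], "fingers": 0}
    - {"travel": [0, 0, 0], "angular": [0, 0, 0], "fingers": 0}
    - {"travel": [0, 0, 0], "angular": [0, 0, 0], "fingers": 0}
    - {"travel": [0, 0, 0], "angular": [0, 0, 0], "fingers": 0}

```text
time_s: 3.37
tool_pos: [0.4214, 0.3671, 0.0302]
eef_rot: [0.089, 0.996, -0.0, -0.0]
contact_force: [-0.4, -0.3, 0.2]
width: 0.0003
grasp_force: 0.0
```

Run:
```python
from h import *
st();plan([.4212,.3675,.030],np.radians(-10.1))
```

```text
{'time_s': 3.3667, 'joint_positions': [0.5043, 0.3473, 1.764, 0.0, 1.0304, -0.8882], 'tool_pos': [0.4214, 0.3671, 0.0302], 'eef_rot': [0.0891, 0.996, -0.0, -0.0], 'contact_force': [-0.4136, -0.3319, 0.1534], 'moment': [-0.034, -0.0206, -0.0025], 'width': 0.0003, 'grasp_force': 0.0}
travel [0.0002, 0.0004, 0.0002] angular [-0.0001, -0.0001, -0.0021] rows 0.0119311292427232 0.016703712391207135
```

Run:
```python
from h import *
p=snap("wrist");save(p,"w1");
t=snap("top");w=cloud(t);save(t,"t1")
print("base");rects(w,.006,.07,(.32,.49,.3,.45))
a=cv2.hconcat([p["img"],t["img"][160:300,190:377].repeat(3,0).repeat(3,1)[:420,:560]])
cv2.imwrite("pics/c1.png",cv2.resize(a[:,:,::-1],(800,300),interpolation=3))
```

```text
base
c [0.3693 0.3606] size [0.0522 0.0371] yaw -71.4 z 0.016 186
```

View pics/c1.png

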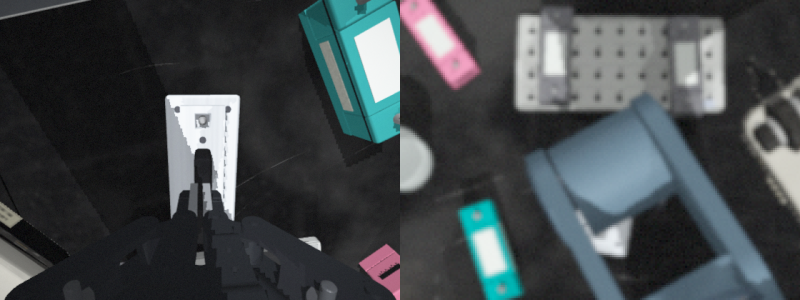

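Run:
```python
import cv2
a=cv2.imread("pics/w1.png")
cv2.imwrite("pics/w1c.png",cv2.resize(a[120:420,180:380],None,fx=2.5,fy=2,interpolation=2))
from h import *
st()
```

```text
{'time_s': 3.4667, 'joint_positions': [0.5043, 0.3474, 1.764, 0.0, 1.0304, -0.8882], 'tool_pos': [0.4213, 0.3671, 0.0301], 'eef_rot': [0.0891, 0.996, -0.0001, -0.0001], 'contact_force': [0.9871, 0.5672, 0.6728], 'moment': [-0.0361, 0.028, -0.063], 'width': -0.0004, 'grasp_force': 0.0}
```

View pics/w1c.png

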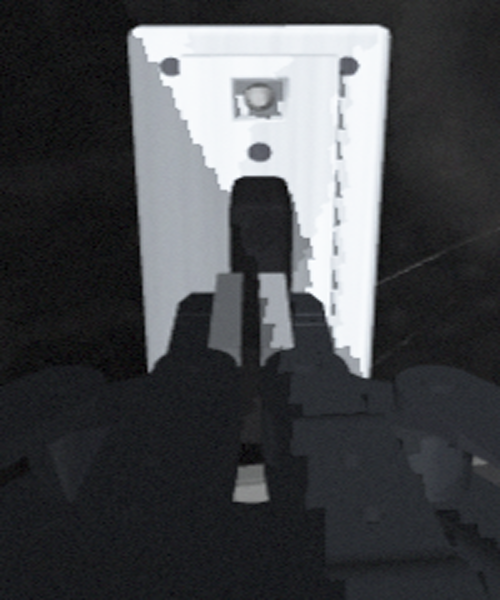

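Run:
```python
from h import *
p=snap("wrist");w=cloud(p)
Ti=np.linalg.inv
for v in range(205,300,6):
    print(v,[np.round(w[v,u],3).tolist() for u in (262,272,279,287,294,303)])
```

```text
205 [[0.396, 0.358, 0.024], [0.397, 0.365, 0.023], [0.398, 0.369, 0.024], [0.399, 0.374, 0.023], [0.399, 0.378, 0.023], [0.4, 0.384, 0.023]]
211 [[0.4, 0.358, 0.023], [0.401, 0.364, 0.024], [0.399, 0.369, 0.033], [0.4, 0.373, 0.033], [0.403, 0.377, 0.024], [0.404, 0.383, 0.024]]
217 [[0.404, 0.357, 0.023], [0.4, 0.364, 0.037], [0.398, 0.369, 0.045], [0.399, 0.373, 0.046], [0.401, 0.377, 0.041], [0.408, 0.382, 0.022]]
223 [[0.407, 0.356, 0.023], [0.399, 0.365, 0.051], [0.4, 0.369, 0.051], [0.4, 0.373, 0.052], [0.401, 0.377, 0.052], [0.412, 0.382, 0.023]]
229 [[0.411, 0.355, 0.023], [0.403, 0.364, 0.051], [0.403, 0.368, 0.053], [0.404, 0.372, 0.051], [0.404, 0.376, 0.052], [0.416, 0.381, 0.023]]
235 [[0.416, 0.354, 0.023], [0.406, 0.364, 0.051], [0.406, 0.367, 0.053], [0.407, 0.372, 0.053], [0.408, 0.375, 0.051], [0.42, 0.38, 0.023]]
241 [[0.42, 0.354, 0.022], [0.409, 0.363, 0.052], [0.409, 0.367, 0.053], [0.41, 0.371, 0.053], [0.411, 0.375, 0.052], [0.425, 0.38, 0.023]]
247 [[0.423, 0.353, 0.024], [0.413, 0.362, 0.052], [0.413, 0.366, 0.053], [0.414, 0.371, 0.053], [0.415, 0.374, 0.05
[... 448 characters left out ...]
]
271 [[0.412, 0.358, 0.079], [0.409, 0.364, 0.087], [0.409, 0.367, 0.088], [0.41, 0.37, 0.087], [0.411, 0.373, 0.087], [0.416, 0.377, 0.079]]
277 [[0.413, 0.359, 0.084], [0.41, 0.364, 0.091], [0.41, 0.367, 0.091], [0.41, 0.37, 0.092], [0.411, 0.373, 0.092], [0.416, 0.377, 0.084]]
283 [[0.413, 0.359, 0.089], [0.41, 0.364, 0.096], [0.41, 0.367, 0.096], [0.41, 0.37, 0.097], [0.411, 0.373, 0.096], [0.416, 0.376, 0.09]]
289 [[0.412, 0.359, 0.095], [0.409, 0.364, 0.102], [0.409, 0.367, 0.102], [0.411, 0.37, 0.101], [0.411, 0.373, 0.101], [0.415, 0.376, 0.096]]
295 [[0.408, 0.361, 0.107], [0.41, 0.364, 0.104], [0.41, 0.367, 0.105], [0.412, 0.37, 0.104], [0.41, 0.373, 0.108], [0.411, 0.376, 0.107]]
```

Emit:
step_arm:
  motion:
    - {"travel": [0, 0, 0], "angular": [0, 0, 0], "fingers": 0.4}
    - {"travel": [0, 0, 0], "angular": [0, 0, 0], "fingers": 0.4}
    - {"travel": [0, 0, 0], "angular": [0, 0, 0], "fingers": 0.4}
    - {"travel": [0, 0, 0], "angular": [0, 0, 0], "fingers": 0.4}

```text
time_s: 3.85
tool_pos: [0.4214, 0.3671, 0.0302]
eef_rot: [0.089, 0.996, -0.0, -0.0]
contact_force: [0.3, -0.2, 0.4]
width: 0.0339
grasp_force: 0.0
```

Run:
```python
from h import *
st()
p=snap("wrist");w=cloud(p);save(p,"w2")
T=np.array(p["tool_from_camera"]);s=r.state()
tw=(w-s["tool_pos"])@R.from_quat(s["eef_rot"]).as_matrix()
for nm,W in (("now",tw),):
    for v in range(225,330,8):
        m=(W[v,:,2]<-.03)&(abs(W[v,:,1])<.05)
        u=np.where(m)[0]
        print(v,[(int(k),*np.round(W[v,k],3).tolist()) for k in u[::8]][:8])
m=np.isfinite(tw[...,2])&(tw[...,2]<-0.03)&(abs(tw[...,1])<.06)&(tw[...,0]>-.02)
print(np.percentile(tw[m][:,2],[90,99,100]))
cv2.imwrite("pics/w2c.png",cv2.resize(p["img"][150:420,140:420,::-1],None,fx=2.2,fy=2.2))
```

```text
{'time_s': 3.85, 'joint_positions': [0.5043, 0.3474, 1.7639, -0.0, 1.0303, -0.8882], 'tool_pos': [0.4214, 0.3671, 0.0302], 'eef_rot': [0.089, 0.996, -0.0, -0.0], 'contact_force': [0.2948, -0.1687, 0.436], 'moment': [0.0133, 0.0095, 0.0117], 'width': 0.0339, 'grasp_force': 0.0}
225 []
233 []
241 []
249 []
257 [(232, 0.011, -0.025, -0.041), (241, 0.011, -0.021, -0.042), (319, 0.011, 0.017, -0.041), (327, 0.012, 0.021, -0.043)]
265 [(229, 0.011, -0.025, -0.051), (237, 0.011, -0.022, -0.051), (245, 0.006, -0.019, -0.041), (321, 0.011, 0.017, -0.05), (329, 0.011, 0.021, -0.051)]
273 [(214, 0.008, -0.032, -0.052), (222, 0.007, -0.029, -0.051), (230, 0.011, -0.024, -0.058), (238, 0.011, -0.02, -0.058), (314, 0.003, 0.015, -0.042), (322, 0.011, 0.017, -0.058), (330, 0.011, 0.02, -0.059), (338, 0.008, 0.025, -0.052)]
281 [(210, 0.007, -0.033, -0.058), (218, 0.007, -0.029, -0.058), (226, 0.011, -0.024, -0.065), (234, 0.012, -0.021, -0.066), (242, 0.005, -0.019, -0.055), (316, 0.003, 0.015, -0.05), (324, 0.011, 0.017, -0.065), (332, 0.011, 0.02, -0.065)]
289 [(207, 0.007, -0.033, -0.064), (215,
[... 748 characters left out ...]
, (156, 0.014, -0.043, -0.091), (164, 0.012, -0.042, -0.088), (172, 0.011, -0.039, -0.087), (182, 0.006, -0.038, -0.08), (190, 0.007, -0.035, -0.082), (198, 0.012, -0.03, -0.088)]
321 [(134, 0.013, -0.05, -0.093), (142, 0.012, -0.047, -0.093), (150, 0.011, -0.046, -0.091), (158, 0.012, -0.042, -0.092), (166, 0.012, -0.04, -0.092), (174, 0.007, -0.04, -0.085), (182, 0.008, -0.036, -0.087), (191, 0.008, -0.033, -0.087)]
329 [(128, 0.012, -0.05, -0.097), (136, 0.013, -0.047, -0.098), (144, 0.012, -0.045, -0.097), (152, 0.012, -0.043, -0.096), (160, 0.011, -0.04, -0.096), (168, 0.009, -0.039, -0.092), (176, 0.007, -0.037, -0.09), (185, 0.007, -0.034, -0.09)]
[-0.08368756 -0.04820441 -0.03767404]
```

View pics/w2c.png

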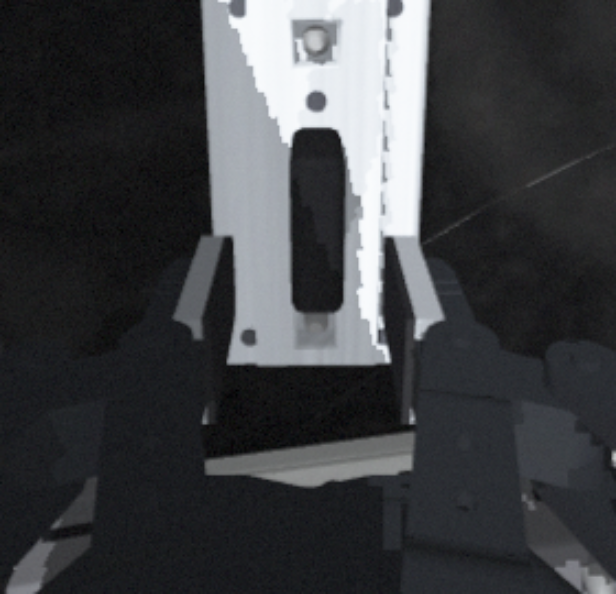

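The fingers shut empty, and depth shows their real tips about 40 mm short of the reported TCP (tool z ≈ -0.040). I'll allow for that offset and go lower carefully.

Emit:
step_arm:
  motion:
    - {"travel": [0, 0, 0.01], "angular": [0, 0, 0], "fingers": 0.4}
    - {"travel": [0, 0, 0.02], "angular": [0, 0, 0], "fingers": 0.4}
    - {"travel": [0, 0, 0.028], "angular": [0, 0, 0], "fingers": 0.4}
    - {"travel": [0, 0, 0.028], "angular": [0, 0, 0], "fingers": 0.4}
    - {"travel": [0, 0, 0.028], "angular": [0, 0, 0], "fingers": 0.4}

```text
time_s: 4.32
tool_pos: [0.4204, 0.3666, 0.0009]
eef_rot: [0.089, 0.996, -0.001, -0.001]
contact_force: [-0.4, -0.7, 0.1]
width: 0.0342
grasp_force: 0.0
```

```bash
cat >> h.py <<'E'
def tips():
    p=snap("wrist");w=cloud(p);s=r.state()
    W=(w-s["tool_pos"])@R.from_quat(s["eef_rot"]).as_matrix()
    for sg in (-1,1):
        m=(sg*W[...,1]>0)&(sg*W[...,1]<.06)&(W[...,0]>-.012)&(W[...,0]<.0115)&(W[...,2]<-.012)
        v,u=np.where(m); 
        k=np.argsort(-W[m][:,2])[:200:40]; print("side",sg,np.round(W[m][k],3).tolist())
    return p,w,W
E
python3 - <<'E'
from h import *
st();p,w,W=tips();save(p,"w3")
print(np.round(w[225:300:6,279],3).tolist())
E
```

```text
{'time_s': 4.3167, 'joint_positions': [0.5043, 0.3948, 1.7726, -0.0, 0.9767, -0.8882], 'tool_pos': [0.4204, 0.3666, 0.0009], 'eef_rot': [0.089, 0.996, -0.0007, -0.0011], 'contact_force': [-0.3583, -0.7321, 0.1174], 'moment': [0.0149, 0.0387, -0.0243], 'width': 0.0342, 'grasp_force': 0.0}
side -1 [[0.006, -0.024, -0.012], [0.01, -0.027, -0.012], [-0.006, -0.022, -0.012], [-0.009, -0.015, -0.02], [-0.003, -0.011, -0.021]]
side 1 [[0.002, 0.028, -0.012], [-0.005, 0.028, -0.012], [0.003, 0.03, -0.013], [-0.011, 0.01, -0.02], [-0.01, 0.011, -0.021]]
[[0.398, 0.368, 0.027], [0.399, 0.368, 0.036], [0.399, 0.368, 0.044], [0.399, 0.368, 0.05], [0.4, 0.368, 0.054], [0.403, 0.367, 0.053], [0.406, 0.367, 0.053], [0.409, 0.366, 0.054], [0.413, 0.366, 0.052], [0.415, 0.365, 0.053], [0.419, 0.365, 0.053], [0.421, 0.364, 0.053], [0.425, 0.363, 0.052]]
```

Emit:
step_arm:
  motion:
    - {"travel": [-0.0005, 0.0003, 0.007], "angular": [0, 0, 0], "fingers": 0.4}
    - {"travel": [-0.0005, 0.0003, 0.007], "angular": [0, 0, 0], "fingers": 0.4}
    - {"travel": [-0.0005, 0.0003, 0.007], "angular": [0, 0, 0], "fingers": 0}
    - {"travel": [-0.0005, 0.0003, 0.007], "angular": [0, 0, 0], "fingers": 0}
    - {"travel": [-0.0005, 0.0003, 0.007], "angular": [0, 0, 0], "fingers": 0}
    - {"travel": [-0.0005, 0.0003, 0.007], "angular": [0, 0, 0], "fingers": 0}
    - {"travel": [-0.0005, 0.0003, 0.007], "angular": [0, 0, 0], "fingers": 0}
    - {"travel": [-0.0005, 0.0003, 0.007], "angular": [0, 0, 0], "fingers": 0}

```text
time_s: 5.03
tool_pos: [0.4221, 0.3674, -0.0046]
eef_rot: [0.089, 0.996, 0.0, 0.0]
contact_force: [-0.5, 0.2, 1.4]
width: 0.0129
grasp_force: 60.4
```

Run:
```python
from h import *
st()
plan([.385,.262,.10],np.radians(-10.1))
```

```text
{'time_s': 5.0333, 'joint_positions': [0.5042, 0.4055, 1.7716, -0.0, 0.9641, -0.8883], 'tool_pos': [0.4221, 0.3674, -0.0046], 'eef_rot': [0.089, 0.996, 0.0001, 0.0002], 'contact_force': [-0.4765, 0.247, 1.4396], 'moment': [-0.0557, 0.0595, -0.049], 'width': 0.0129, 'grasp_force': 60.362}
travel [0.0178, -0.1103, -0.1046] angular [0.0003, 0.0003, -0.002] rows 3.6701967559572397 0.016539963897211917
```

Emit:
step_arm:
  motion:
    - {"travel": [0, 0, -0.02], "angular": [0, 0, 0], "fingers": 0}
    - {"travel": [0, 0, -0.05], "angular": [0, 0, 0], "fingers": 0}
    - {"travel": [0.006, -0.036, -0.05], "angular": [0, 0, 0], "fingers": 0}
    - {"travel": [0.012, -0.073, -0.05], "angular": [0, 0, 0], "fingers": 0}
    - {"travel": [0.018, -0.11, -0.05], "angular": [0, 0, 0], "fingers": 0}
    - {"travel": [0.018, -0.11, -0.05], "angular": [0, 0, 0], "fingers": 0}
    - {"travel": [0.018, -0.11, -0.03], "angular": [0, 0, 0], "fingers": 0}
    - {"travel": [0.018, -0.11, -0.01], "angular": [0, 0, 0], "fingers": 0}

```text
time_s: 5.7
tool_pos: [0.3864, 0.2623, 0.0062]
eef_rot: [0.09, 0.996, 0.001, 0.002]
contact_force: [-0.1, 0.7, -1.5]
width: 0.0125
grasp_force: 60.6
```

Emit:
step_arm:
  motion:
    - {"travel": [0, 0, 0.012], "angular": [0, 0, 0], "fingers": 0}
    - {"travel": [0, 0, 0.0225], "angular": [0, 0, 0], "fingers": 0}
    - {"travel": [0, 0, 0.0225], "angular": [0, 0, 0], "fingers": 0}
    - {"travel": [0, 0, 0.0225], "angular": [0, 0, 0], "fingers": 0}
    - {"travel": [0, 0, 0.0225], "angular": [0, 0, 0], "fingers": 0}

```text
time_s: 6.12
tool_pos: [0.3849, 0.2624, -0.0171]
eef_rot: [0.089, 0.996, 0.0, 0.0]
contact_force: [-0.6, -0.4, -0.3]
width: 0.0127
grasp_force: 61.9
```

Emit:
step_arm:
  motion:
    - {"travel": [0, 0, 0], "angular": [0, 0, 0], "fingers": 0.4}
    - {"travel": [0, 0, 0], "angular": [0, 0, 0], "fingers": 0.4}
    - {"travel": [0, 0, 0], "angular": [0, 0, 0], "fingers": 0.4}
    - {"travel": [0, 0, 0], "angular": [0, 0, 0], "fingers": 0.4}
    - {"travel": [0, 0, -0.04], "angular": [0, 0, 0], "fingers": 0.4}
    - {"travel": [0, 0, -0.08], "angular": [0, 0, 0], "fingers": 0.4}
    - {"travel": [0, 0, -0.12], "angular": [0, 0, 0], "fingers": 0.4}
    - {"travel": [0, 0, -0.16], "angular": [0, 0, 0], "fingers": 0.7}

```text
time_s: 6.78
tool_pos: [0.3841, 0.2621, 0.1444]
eef_rot: [0.089, 0.996, -0.0, -0.0]
contact_force: [1.7, 0.8, 0.5]
width: 0.0448
grasp_force: 0.0
```

Run:
```python
from h import *
st()
p=snap("top");w=cloud(p)
print("cap");rects(w,.035,.07,(.32,.46,.2,.45))
print("cass");rects(w,.042,.058,(.48,.68,.2,.5))
plan([.5900,.4290,.16],np.radians(-1.2))
```

```text
{'time_s': 6.7833, 'joint_positions': [0.3426, -0.0175, 1.9235, 0.0, 1.2363, -1.0499], 'tool_pos': [0.3841, 0.2621, 0.1444], 'eef_rot': [0.089, 0.996, -0.0001, -0.0003], 'contact_force': [1.7271, 0.8049, 0.455], 'moment': [0.0277, -0.0153, -0.0475], 'width': 0.0448, 'grasp_force': 0.0}
cap
cass
c [0.5908 0.43  ] size [0.117  0.0389] yaw -0.1 z 0.0531 648
c [0.5768 0.2743] size [0.1173 0.0389] yaw 1.8 z 0.0529 645
travel [-0.1685, 0.1978, -0.004] angular [0.0054, 0.0114, -0.1568] rows 6.230883850588766 1.2590019046982532
```

Emit:
step_arm:
  motion:
    - {"travel": [0, 0, -0.03], "angular": [0, 0, 0], "fingers": 1}
    - {"travel": [-0.12, 0.16, -0.06], "angular": [0, 0, -0.157], "fingers": 1}
    - {"travel": [-0.12, 0.16, -0.06], "angular": [0, 0, -0.157], "fingers": 1}
    - {"travel": [-0.12, 0.16, -0.06], "angular": [0, 0, -0.157], "fingers": 1}
    - {"travel": [-0.12, 0.16, -0.06], "angular": [0, 0, -0.157], "fingers": 1}
    - {"travel": [-0.12, 0.16, -0.06], "angular": [0, 0, -0.157], "fingers": 1}
    - {"travel": [-0.12, 0.16, -0.06], "angular": [0, 0, -0.157], "fingers": 1}
    - {"travel": [-0.12, 0.16, -0.06], "angular": [0, 0, -0.157], "fingers": 1}

```text
time_s: 7.5
tool_pos: [0.5318, 0.3992, 0.2011]
eef_rot: [0.01, 1.0, -0.0, -0.001]
contact_force: [-0.5, -0.7, 0.6]
width: 0.0854
grasp_force: 0.0
```

Emit:
step_arm:
  motion:
    - {"travel": [0, 0, 0], "angular": [0, 0, 0], "fingers": 1}
    - {"travel": [0, 0, 0], "angular": [0, 0, 0], "fingers": 1}
    - {"travel": [0, 0, 0], "angular": [0, 0, 0], "fingers": 1}

```text
time_s: 7.75
tool_pos: [0.5305, 0.3978, 0.203]
eef_rot: [0.011, 1.0, -0.0, 0.0]
contact_force: [-0.3, -1.0, -0.6]
width: 0.0853
grasp_force: 0.0
```

Run:
```python
from h import *
st()
p=snap("wrist");w=cloud(p);save(p,"w4")
print("capgrip");rects(w,.03,.07,(.32,.46,.2,.45))
print("cap");rects(w,.006,.07,(.3,.49,.2,.45))
print("cass");rects(w,.042,.058,(.48,.68,.2,.5))
plan([.5900,.4290,.08],np.radians(-1.2))
```

```text
{'time_s': 7.75, 'joint_positions': [0.4649, 0.3661, 1.3565, -0.0001, 1.4189, -1.0844], 'tool_pos': [0.5305, 0.3978, 0.203], 'eef_rot': [0.0107, 0.9999, -0.0, 0.0], 'contact_force': [-0.2831, -0.9616, -0.5549], 'moment': [-0.0146, 0.0304, 0.0111], 'width': 0.0853, 'grasp_force': 0.0}
capgrip
c [0.3837 0.2614] size [0.0443 0.0138] yaw -11.2 z 0.0385 789
cap
c [0.3865 0.2603] size [0.1106 0.0392] yaw -10.1 z 0.0095 3688
c [0.421  0.3673] size [0.1323 0.0661] yaw -10.1 z 0.013 7546
cass
c [0.5016 0.2014] size [0.0192 0.0027] yaw -0.2 z 0.05 112
c [0.5771 0.2729] size [0.1154 0.0392] yaw 2.4 z 0.0517 3198
c [0.5903 0.4288] size [0.1161 0.039 ] yaw -1.5 z 0.0517 3138
travel [-0.0586, 0.0324, 0.1233] angular [0.0002, 0.0004, -0.0007] rows 3.3642685112018005 0.006132005174677136
```

View pics/w4.png

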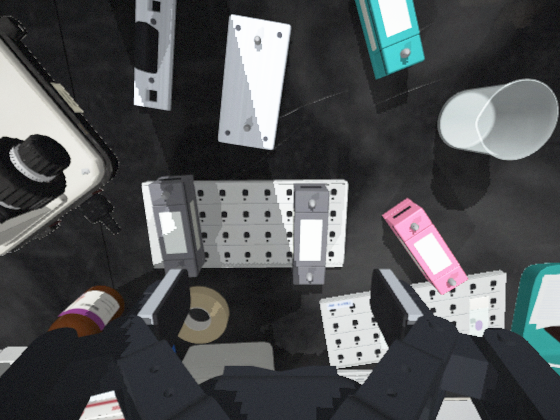

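The cap is parked at (0.384,0.262) and both cassettes are still in place. Next I grasp cassette_1, the left one.

Emit:
step_arm:
  motion:
    - {"travel": [-0.0595, 0.031, 0.08], "angular": [0, 0, 0.002], "fingers": 1}
    - {"travel": [-0.0595, 0.031, 0.08], "angular": [0, 0, 0.002], "fingers": 1}
    - {"travel": [-0.0595, 0.031, 0.08], "angular": [0, 0, 0.002], "fingers": 1}
    - {"travel": [-0.0595, 0.031, 0.12], "angular": [0, 0, 0.002], "fingers": 1}
    - {"travel": [-0.0595, 0.031, 0.15], "angular": [0, 0, 0.002], "fingers": 1}
    - {"travel": [-0.0595, 0.031, 0.15], "angular": [0, 0, 0.002], "fingers": 1}
    - {"travel": [-0.0595, 0.031, 0.15], "angular": [0, 0, 0.002], "fingers": 1}
    - {"travel": [-0.0595, 0.031, 0.15], "angular": [0, 0, 0.002], "fingers": 1}

```text
time_s: 8.47
tool_pos: [0.5924, 0.4287, 0.0554]
eef_rot: [0.012, 1.0, 0.001, 0.001]
contact_force: [0.2, 1.1, 0.6]
width: 0.0849
grasp_force: 0.0
```

```bash
cat >> h.py <<'E'
def weigh(n=12):
    F=[];M=[];E=[]
    for _ in range(n):
        s=r.state();F.append(s["contact_force"]);M.append(s["moment"]);E.append(s["effort"]);r.snapshot("top")
    print("F",np.round(np.mean(F,0),2),"sd",np.round(np.std(F,0)/n**.5,2),"M",np.round(np.mean(M,0),3),np.round(np.std(M,0)/n**.5,3),"eff",np.round(np.mean(E,0),2))
E
python3 - <<'E'
from h import *
st();weigh()
p=snap("wrist");w=cloud(p);rects(w,.042,.058,(.48,.68,.38,.5))
plan([.5903,.4288,-.024],np.radians(-1.5))
E
```

```text
{'time_s': 8.4667, 'joint_positions': [0.4645, 0.6449, 1.2633, 0.0, 1.2303, -1.0829], 'tool_pos': [0.5924, 0.4287, 0.0554], 'eef_rot': [0.0117, 0.9999, 0.0007, 0.0014], 'contact_force': [0.1827, 1.1094, 0.6468], 'moment': [-0.0287, -0.0143, -0.0177], 'width': 0.0849, 'grasp_force': 0.0}
F [ 0.   -0.11  0.24] sd [0.1  0.13 0.14] M [-0.012  0.007  0.001] [0.01  0.014 0.005] eff [-2.000e-02 -6.377e+01 -3.283e+01 -0.000e+00  1.000e-02 -0.000e+00]
c [0.59   0.4293] size [0.1157 0.0392] yaw -1.8 z 0.0517 10214
travel [0.0009, 0.0006, 0.0766] angular [-0.0001, -0.0002, 0.0029] rows 1.837405382930064 0.023456838058561667
```

Emit:
step_arm:
  motion:
    - {"travel": [0.0005, 0.0006, 0.025], "angular": [0, 0, 0.003], "fingers": 1}
    - {"travel": [0.0005, 0.0006, 0.05], "angular": [0, 0, 0.003], "fingers": 1}
    - {"travel": [0.0005, 0.0006, 0.076], "angular": [0, 0, 0.003], "fingers": 1}
    - {"travel": [0.0005, 0.0006, 0.076], "angular": [0, 0, 0.003], "fingers": 1}
    - {"travel": [0.0005, 0.0006, 0.076], "angular": [0, 0, 0.003], "fingers": 0.6}
    - {"travel": [0.0005, 0.0006, 0.076], "angular": [0, 0, 0.003], "fingers": 0.2}
    - {"travel": [0.0005, 0.0006, 0.076], "angular": [0, 0, 0.003], "fingers": 0}
    - {"travel": [0.0005, 0.0006, 0.076], "angular": [0, 0, 0.003], "fingers": 0}

```text
time_s: 9.78
tool_pos: [0.5925, 0.4296, -0.0207]
eef_rot: [0.013, 1.0, 0.001, 0.002]
contact_force: [-1.1, 1.7, 0.7]
width: 0.039
grasp_force: 0.5
```

Emit:
step_arm:
  motion:
    - {"travel": [0, 0, 0], "angular": [0, 0, 0], "fingers": 0}
    - {"travel": [0, 0, 0], "angular": [0, 0, 0], "fingers": 0}
    - {"travel": [0, 0, 0], "angular": [0, 0, 0], "fingers": 0}
    - {"travel": [0, 0, 0], "angular": [0, 0, 0], "fingers": 0}
    - {"travel": [0, 0, 0], "angular": [0, 0, 0], "fingers": 0}

```text
time_s: 10.2
tool_pos: [0.5926, 0.4297, -0.0206]
eef_rot: [0.013, 1.0, 0.001, 0.002]
contact_force: [0.2, 0.3, 6.1]
width: 0.0375
grasp_force: 61.3
```

Run:
```python
from h import *
st();plan([.50,.38,.27],.48)
```

```text
{'time_s': 10.2, 'joint_positions': [0.4658, 0.7384, 1.2826, -0.0, 1.1164, -1.0788], 'tool_pos': [0.5926, 0.4297, -0.0206], 'eef_rot': [0.0131, 0.9999, 0.0009, 0.0019], 'contact_force': [0.2278, 0.2936, 6.1213], 'moment': [-0.0331, 0.0845, -0.0778], 'width': 0.0375, 'grasp_force': 61.2674}
travel [0.0902, -0.0516, -0.291] angular [0.001, 0.0041, -0.5062] rows 7.410059469485731 4.0508592497601965
```

Emit:
step_arm:
  motion:
    - {"travel": [0, 0, -0.015], "angular": [0, 0, 0], "fingers": 0}
    - {"travel": [0, 0, -0.04], "angular": [0, 0, 0], "fingers": 0}
    - {"travel": [0, 0, -0.08], "angular": [0, 0, 0], "fingers": 0}
    - {"travel": [0, 0, -0.12], "angular": [0, 0, 0], "fingers": 0}
    - {"travel": [0, 0, -0.12], "angular": [0, 0, 0], "fingers": 0}
    - {"travel": [0, 0, -0.12], "angular": [0, 0, 0], "fingers": 0}

```text
time_s: 10.7
tool_pos: [0.5935, 0.4302, 0.1027]
eef_rot: [0.013, 1.0, 0.002, 0.004]
contact_force: [0.0, 0.8, -1.6]
width: 0.0372
grasp_force: 60.5
```

Emit:
step_arm:
  motion:
    - {"travel": [0.09, -0.052, -0.17], "angular": [0, 0, -0.506], "fingers": 0}
    - {"travel": [0.09, -0.052, -0.17], "angular": [0, 0, -0.506], "fingers": 0}
    - {"travel": [0.09, -0.052, -0.17], "angular": [0, 0, -0.506], "fingers": 0}
    - {"travel": [0.09, -0.052, -0.17], "angular": [0, 0, -0.506], "fingers": 0}
    - {"travel": [0.09, -0.052, -0.17], "angular": [0, 0, -0.506], "fingers": 0}
    - {"travel": [0.09, -0.052, -0.17], "angular": [0, 0, -0.506], "fingers": 0}
    - {"travel": [0.09, -0.052, -0.17], "angular": [0, 0, -0.506], "fingers": 0}

```text
time_s: 11.28
tool_pos: [0.4994, 0.3793, 0.2689]
eef_rot: [-0.238, 0.971, 0.0, 0.002]
contact_force: [-0.4, 0.2, -0.7]
width: 0.0373
grasp_force: 60.6
```

Run:
```python
from h import *
st();weigh(12)
```

```text
{'time_s': 11.2833, 'joint_positions': [0.4606, 0.2431, 1.3805, 0.0, 1.5145, -1.59], 'tool_pos': [0.4994, 0.3793, 0.2689], 'eef_rot': [-0.2376, 0.9714, 0.0004, 0.0017], 'contact_force': [-0.4131, 0.1795, -0.71], 'moment': [0.0332, 0.0025, -0.0006], 'width': 0.0373, 'grasp_force': 60.554}
F [-0.01 -0.16 -0.55] sd [0.12 0.1  0.12] M [0.016 0.011 0.   ] [0.004 0.007 0.005] eff [ 1.100e-01 -5.103e+01 -3.771e+01  0.000e+00  4.000e-02 -0.000e+00]
```

Emit:
step_arm:
  motion:
    - {"travel": [0, 0, 0], "angular": [0, -0.99, 0], "fingers": 0}
    - {"travel": [0, 0, 0], "angular": [0, -0.99, 0], "fingers": 0}
    - {"travel": [0, 0, 0], "angular": [0, -0.99, 0], "fingers": 0}
    - {"travel": [0, 0, 0], "angular": [0, -0.99, 0], "fingers": 0}
    - {"travel": [0, 0, 0], "angular": [0, -0.99, 0], "fingers": 0}
    - {"travel": [0, 0, 0], "angular": [0, -0.99, 0], "fingers": 0}
    - {"travel": [0, 0, 0], "angular": [0, -0.99, 0], "fingers": 0}
    - {"travel": [0, 0, 0], "angular": [0, -0.99, 0], "fingers": 0}

```text
time_s: 12.55
tool_pos: [0.4988, 0.3787, 0.268]
eef_rot: [-0.209, 0.853, 0.113, 0.465]
contact_force: [0.1, 1.6, -0.9]
width: 0.0374
grasp_force: 60.5
```

Emit:
step_arm:
  motion:
    - {"travel": [0, 0, 0], "angular": [0, -0.12, 0], "fingers": 0}
    - {"travel": [0, 0, 0], "angular": [0, -0.12, 0], "fingers": 0}
    - {"travel": [0, 0, 0], "angular": [0, -0.12, 0], "fingers": 0}
    - {"travel": [0, 0, 0], "angular": [0, -0.12, 0], "fingers": 0}
    - {"travel": [0, 0, 0], "angular": [0, -0.12, 0], "fingers": 0}
    - {"travel": [0, 0, 0], "angular": [0, -0.12, 0], "fingers": 0}
    - {"travel": [0, 0, 0], "angular": [0, -0.12, 0], "fingers": 0}
    - {"travel": [0, 0, 0], "angular": [0, -0.12, 0], "fingers": 0}

```text
time_s: 13.22
tool_pos: [0.4993, 0.3789, 0.2677]
eef_rot: [-0.199, 0.827, 0.127, 0.511]
contact_force: [-1.0, 0.5, -0.3]
width: 0.0373
grasp_force: 60.5
```

Run:
```python
from h import *
s=st();weigh(10);print(R.from_quat(s["eef_rot"]).as_matrix().round(2))
```

```text
{'time_s': 13.2167, 'joint_positions': [0.4388, -0.2999, 2.3313, 1.5381, 0.0365, -3.1189], 'tool_pos': [0.4993, 0.3789, 0.2677], 'eef_rot': [-0.1986, 0.8266, 0.1271, 0.5111], 'contact_force': [-1.0416, 0.459, -0.3429], 'moment': [-0.2671, 0.4343, -0.0016], 'width': 0.0373, 'grasp_force': 60.5246}
F [-0.17  0.31 -0.58] sd [0.14 0.11 0.25] M [-0.24   0.448 -0.006] [0.008 0.007 0.005] eff [-1.000e-02 -2.005e+01 -3.540e+01  3.000e-01 -1.100e-01 -1.520e+00]
[[-0.4  -0.46  0.79]
 [-0.2   0.89  0.41]
 [-0.9   0.01 -0.45]]
```

Emit:
step_arm:
  motion:
    - {"travel": [0, 0, 0], "angular": [0, 0.99, 0], "fingers": 0}
    - {"travel": [0, 0, 0], "angular": [0, 0.99, 0], "fingers": 0}
    - {"travel": [0, 0, 0], "angular": [0, 0.99, 0], "fingers": 0}
    - {"travel": [0, 0, 0], "angular": [0, 0.99, 0], "fingers": 0}
    - {"travel": [0, 0, 0], "angular": [0, 0.99, 0], "fingers": 0}
    - {"travel": [0, 0, 0], "angular": [0, 0.99, 0], "fingers": 0}
    - {"travel": [0, 0, 0], "angular": [0, 0.99, 0], "fingers": 0}
    - {"travel": [0, 0, 0], "angular": [0, 0.99, 0], "fingers": 0}

```text
time_s: 14.38
tool_pos: [0.4991, 0.376, 0.267]
eef_rot: [-0.24, 0.919, 0.095, 0.299]
contact_force: [1.6, 1.3, -0.9]
width: 0.0374
grasp_force: 60.5
```

Run:
```python
from h import *
s=st();plan([.5,.38,.27],.46);plan([.45,.355,.3],.46,1.05)
```

```text
{'time_s': 14.3833, 'joint_positions': [0.3987, -0.2084, 1.9841, 0.1458, 0.7386, -1.7596], 'tool_pos': [0.4991, 0.376, 0.267], 'eef_rot': [-0.2401, 0.9185, 0.0951, 0.2994], 'contact_force': [1.5778, 1.2959, -0.9334], 'moment': [-0.1314, 0.2427, 0.0212], 'width': 0.0374, 'grasp_force': 60.503}
travel [-0.004, 0.0031, -0.0006] angular [0.0496, 0.6373, 0.0496] rows 0.12234721205745216 5.130415975266339
travel [0.023, 0.0073, -0.0579] angular [0.02, 1.6868, 0.0753] rows 1.5035970166202024 13.512423690351865
```

Emit:
step_arm:
  motion:
    - {"travel": [0, 0, 0], "angular": [0.05, 0.637, 0.05], "fingers": 0}
    - {"travel": [0, 0, 0], "angular": [0.05, 0.637, 0.05], "fingers": 0}
    - {"travel": [0, 0, 0], "angular": [0.05, 0.637, 0.05], "fingers": 0}
    - {"travel": [0, 0, 0], "angular": [0.05, 0.637, 0.05], "fingers": 0}
    - {"travel": [0, 0, 0], "angular": [0.05, 0.637, 0.05], "fingers": 0}
    - {"travel": [0, 0, 0], "angular": [0.05, 0.637, 0.05], "fingers": 0}
    - {"travel": [0, 0, 0], "angular": [0.05, 0.637, 0.05], "fingers": 0}

```text
time_s: 14.97
tool_pos: [0.5004, 0.3792, 0.2649]
eef_rot: [-0.23, 0.973, 0.002, 0.002]
contact_force: [0.0, -1.3, -0.3]
width: 0.0373
grasp_force: 60.5
```

Run:
```python
from h import *
s=st();plan([.45,.355,.3],.46,1.05)
```

```text
{'time_s': 14.9667, 'joint_positions': [0.4578, 0.2457, 1.3853, 0.0034, 1.5066, -1.5775], 'tool_pos': [0.5004, 0.3792, 0.2649], 'eef_rot': [-0.2301, 0.9732, 0.0021, 0.0016], 'contact_force': [0.0416, -1.2979, -0.2643], 'moment': [0.0116, 0.0711, -0.0153], 'width': 0.0373, 'grasp_force': 60.5082}
travel [0.0557, 0.001, -0.0353] angular [0.0008, 1.054, 0.0056] rows 1.5816754847862704 8.434348209739394
```

Emit:
step_arm:
  motion:
    - {"travel": [0.056, 0.001, -0.035], "angular": [0, 0.99, 0], "fingers": 0}
    - {"travel": [0.056, 0.001, -0.035], "angular": [0, 0.99, 0], "fingers": 0}
    - {"travel": [0.056, 0.001, -0.035], "angular": [0, 0.99, 0], "fingers": 0}
    - {"travel": [0.056, 0.001, -0.035], "angular": [0, 0.99, 0], "fingers": 0}
    - {"travel": [0.056, 0.001, -0.035], "angular": [0, 0.99, 0], "fingers": 0}
    - {"travel": [0.056, 0.001, -0.035], "angular": [0, 0.99, 0], "fingers": 0}
    - {"travel": [0.056, 0.001, -0.035], "angular": [0, 0.99, 0], "fingers": 0}
    - {"travel": [0.056, 0.001, -0.035], "angular": [0, 0.99, 0], "fingers": 0}

```text
time_s: 15.63
tool_pos: [0.4486, 0.3545, 0.3029]
eef_rot: [-0.204, 0.857, -0.107, -0.46]
contact_force: [-0.1, -0.4, -1.4]
width: 0.0374
grasp_force: 60.5
```

Emit:
step_arm:
  motion:
    - {"travel": [0, 0, 0], "angular": [0, 0.07, 0], "fingers": 0}
    - {"travel": [0, 0, 0], "angular": [0, 0.07, 0], "fingers": 0}
    - {"travel": [0, 0, 0], "angular": [0, 0.07, 0], "fingers": 0}
    - {"travel": [0, 0, 0], "angular": [0, 0.07, 0], "fingers": 0}
    - {"travel": [0, 0, 0], "angular": [0, 0.07, 0], "fingers": 0}
    - {"travel": [0, 0, 0], "angular": [0, 0.07, 0], "fingers": 0}

```text
time_s: 16.13
tool_pos: [0.4485, 0.3547, 0.305]
eef_rot: [-0.2, 0.843, -0.113, -0.487]
contact_force: [0.5, -0.3, 0.3]
width: 0.0375
grasp_force: 60.5
```

Run:
```python
from h import *
s=st();weigh(10);print(R.from_quat(s["eef_rot"]).as_matrix().round(2));plan([.45,.37,.27],.1)
```

```text
{'time_s': 16.1333, 'joint_positions': [0.4619, 0.9428, 0.631, -0.0007, 2.6142, -1.576], 'tool_pos': [0.4485, 0.3547, 0.305], 'eef_rot': [-0.2003, 0.8427, -0.1134, -0.4866], 'contact_force': [0.5199, -0.3182, 0.2748], 'moment': [0.2158, -0.3916, -0.0012], 'width': 0.0375, 'grasp_force': 60.5294}
F [ 0.12 -0.16 -0.58] sd [0.19 0.17 0.17] M [ 0.235 -0.45   0.001] [0.007 0.01  0.006] eff [ 1.000e-02 -7.574e+01 -3.337e+01 -0.000e+00  4.280e+00 -0.000e+00]
[[-0.45 -0.45 -0.77]
 [-0.23  0.89 -0.39]
 [ 0.87  0.   -0.5 ]]
travel [-0.0318, 0.013, 0.0087] angular [-0.1883, -1.0417, 0.3317] rows 0.8499509617027661 8.877190955085522
```

F ≈ -0.6 N in both tips and the moments are symmetric, so cassette_1 is empty. It goes onto the base.

Emit:
step_arm:
  motion:
    - {"travel": [0, 0, 0], "angular": [0, -0.99, 0], "fingers": 0}
    - {"travel": [0, 0, 0], "angular": [0, -0.99, 0], "fingers": 0}
    - {"travel": [0, 0, 0], "angular": [0, -0.99, 0], "fingers": 0}
    - {"travel": [0, 0, 0], "angular": [0, -0.99, 0], "fingers": 0}
    - {"travel": [0, 0, 0], "angular": [0, -0.99, 0], "fingers": 0}
    - {"travel": [0, 0, 0], "angular": [0, -0.99, 0], "fingers": 0}
    - {"travel": [0, 0, 0], "angular": [0, -0.99, 0], "fingers": 0}
    - {"travel": [0, 0, 0], "angular": [0, -0.99, 0], "fingers": 0}

```text
time_s: 17.3
tool_pos: [0.4489, 0.3547, 0.3037]
eef_rot: [-0.23, 0.973, -0.004, -0.027]
contact_force: [0.6, -0.2, -0.6]
width: 0.0374
grasp_force: 60.5
```

Run:
```python
from h import *
s=st();plan([.4236,.3668,.15],np.radians(-10.1))
```

```text
{'time_s': 17.3, 'joint_positions': [0.4591, 0.1483, 1.4243, 0.0035, 1.6235, -1.5758], 'tool_pos': [0.4489, 0.3547, 0.3037], 'eef_rot': [-0.23, 0.9728, -0.0044, -0.0269], 'contact_force': [0.6018, -0.2497, -0.6291], 'moment': [-0.0279, -0.0107, -0.0088], 'width': 0.0374, 'grasp_force': 60.4946}
travel [0.0088, 0.0215, 0.1545] angular [-0.0138, -0.0538, 0.6404] rows 3.7467351362915022 5.143518290260955
```

Emit:
step_arm:
  motion:
    - {"travel": [0.009, 0.0215, 0.154], "angular": [-0.014, -0.054, 0.64], "fingers": 0}
    - {"travel": [0.009, 0.0215, 0.154], "angular": [-0.014, -0.054, 0.64], "fingers": 0}
    - {"travel": [0.009, 0.0215, 0.154], "angular": [-0.014, -0.054, 0.64], "fingers": 0}
    - {"travel": [0.009, 0.0215, 0.154], "angular": [-0.014, -0.054, 0.64], "fingers": 0}
    - {"travel": [0.009, 0.0215, 0.154], "angular": [-0.014, -0.054, 0.64], "fingers": 0}
    - {"travel": [0.009, 0.0215, 0.154], "angular": [-0.014, -0.054, 0.64], "fingers": 0}
    - {"travel": [0.009, 0.0215, 0.154], "angular": [-0.014, -0.054, 0.64], "fingers": 0}
    - {"travel": [0.009, 0.0215, 0.154], "angular": [-0.014, -0.054, 0.64], "fingers": 0}

```text
time_s: 17.97
tool_pos: [0.4232, 0.3665, 0.1506]
eef_rot: [0.086, 0.996, -0.001, -0.002]
contact_force: [0.5, 0.9, -0.1]
width: 0.0371
grasp_force: 60.5
```

Run:
```python
from h import *
s=st();p=snap("wrist");w=cloud(p);save(p,"w5");A=R.from_quat(s["eef_rot"])
W=(w-s["tool_pos"])@A.as_matrix()
m=(abs(W[...,1])<.03)&(W[...,0]>.018)&(W[...,0]<.1)&(W[...,2]<.0)&(W[...,2]>-.12)
for lo in (-.10,-.085,-.08,-.075,-.07,-.06,-.05): 
    k=m&(W[...,2]>lo)&(W[...,2]<lo+.005);q=W[k]
    if len(q): print(lo,len(q),np.percentile(q[:,0],[1,50,99]).round(4),np.percentile(q[:,1],[1,50,99]).round(4))
for l in ("base","cassette_1"): print(l,[(k["pixel"],round(k["confidence"],2)) for k in r.place_of(l,p)])
plan([.4236,.3668,.06],np.radians(-10.1))
```

```text
{'time_s': 17.9667, 'joint_positions': [0.5014, 0.193, 1.6819, 0.0005, 1.2723, -0.897], 'tool_pos': [0.4232, 0.3665, 0.1506], 'eef_rot': [0.0862, 0.9963, -0.0014, -0.0025], 'contact_force': [0.4708, 0.9453, -0.0516], 'moment': [-0.0121, -0.0175, -0.0387], 'width': 0.0371, 'grasp_force': 60.4867}
-0.085 208 [0.0442 0.0472 0.0498] [-0.0048 -0.0021  0.0009]
-0.08 240 [0.0432 0.0487 0.0508] [-0.0056 -0.0017  0.0017]
-0.075 10610 [0.0185 0.0398 0.0595] [-0.0203 -0.0021  0.0164]
-0.07 257 [0.0342 0.0597 0.06  ] [-0.0214 -0.0006  0.0175]
-0.06 325 [0.0596 0.06   0.0611] [-0.0188 -0.0017  0.0146]
-0.05 44 [0.0594 0.0598 0.06  ] [-0.0196 -0.0019  0.0159]
base []
cassette_1 [([280.2, 262.9], 0.9), ([476.0, 310.0], 0.79), ([405.2, 102.7], 0.71)]
travel [-0.0008, 0.0008, 0.0904] angular [-0.0033, -0.0048, 0.0019] rows 2.1676173393296234 0.04907644715125352
```

View pics/w5.png

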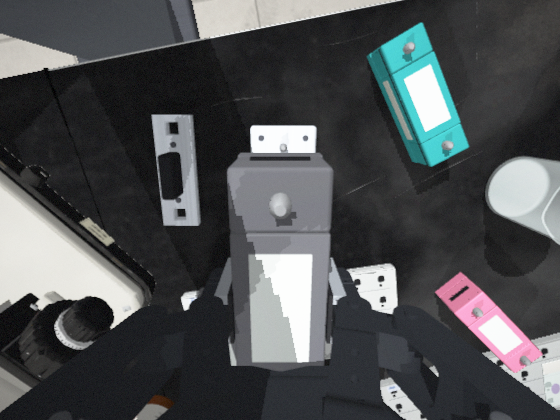

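In the hand view, the cassette's lateral centre shows at tool y = -2 mm. That is camera bias, since the finger pads show the same. I'll check the visible near end of the base in this same view.

Run:
```python
from h import *
s=st();p=snap("wrist");w=cloud(p);A=R.from_quat(s["eef_rot"])
W=(w-s["tool_pos"])@A.as_matrix()
m=(w[...,2]>.009)&(w[...,2]<.017)&(abs(W[...,1])<.06)&(W[...,0]>.03)&(W[...,0]<.09)
n,l,st_,c=cv2.connectedComponentsWithStats(m.astype(np.uint8))
for i in range(1,n):
    q=W[l==i]
    if len(q)<80: continue
    print(len(q),np.percentile(q[:,0],[1,99]).round(4))
    for a in np.arange(.04,.075,.005):
        k=q[abs(q[:,0]-a)<.0025]
        if len(k)>10: print(" x",a.round(3),"y",k[:,1].min().round(4),k[:,1].max().round(4),"mid",((k[:,1].min()+k[:,1].max())/2).round(4))
m=(w[...,2]>.018)&(w[...,2]<.026)&(abs(W[...,1])<.02)&(W[...,0]>.03)&(W[...,0]<.09)
print("pin",W[m].mean(0).round(4),m.sum(),w[m].mean(0).round(4))
plan([.4232,.3689,.035],np.radians(-10.1))
```

```text
{'time_s': 18.1167, 'joint_positions': [0.5013, 0.193, 1.6824, 0.0005, 1.272, -0.8953], 'tool_pos': [0.4231, 0.3664, 0.1504], 'eef_rot': [0.0871, 0.9962, -0.0014, -0.0025], 'contact_force': [0.0448, -0.8241, -0.4573], 'moment': [-0.0067, -0.008, -0.0225], 'width': 0.0373, 'grasp_force': 60.488}
1709 [0.0419 0.0671]
 x 0.04 y -0.0309 0.034 mid 0.0015
 x 0.045 y -0.031 0.0339 mid 0.0015
 x 0.05 y -0.032 0.0337 mid 0.0008
 x 0.055 y -0.0318 0.0334 mid 0.0008
 x 0.06 y -0.0317 0.0331 mid 0.0007
 x 0.065 y -0.0315 0.0331 mid 0.0008
pin [0.0469 0.0009 0.1299] 51 [0.3764 0.3751 0.0207]
travel [-0.0004, 0.0031, 0.1151] angular [-0.0036, -0.0052, 0.0015] rows 2.761694032147252 0.051679604891369475
```

Emit:
step_arm:
  motion:
    - {"travel": [-0.0005, 0.003, 0.04], "angular": [-0.003, -0.005, 0.0015], "fingers": 0}
    - {"travel": [-0.0005, 0.003, 0.08], "angular": [-0.003, -0.005, 0.0015], "fingers": 0}
    - {"travel": [-0.0005, 0.003, 0.115], "angular": [-0.003, -0.005, 0.0015], "fingers": 0}
    - {"travel": [-0.0005, 0.003, 0.115], "angular": [-0.003, -0.005, 0.0015], "fingers": 0}
    - {"travel": [-0.0005, 0.003, 0.115], "angular": [-0.003, -0.005, 0.0015], "fingers": 0}
    - {"travel": [-0.0005, 0.003, 0.115], "angular": [-0.003, -0.005, 0.0015], "fingers": 0}

```text
time_s: 18.67
tool_pos: [0.4238, 0.3693, 0.0362]
eef_rot: [0.088, 0.996, -0.0, 0.0]
contact_force: [0.7, 0.1, -0.7]
width: 0.0374
grasp_force: 60.5
```

Run:
```python
from h import *
s=st();plan([.4232,.3689,-.0146],np.radians(-10.1))
```

```text
{'time_s': 18.6667, 'joint_positions': [0.5059, 0.3439, 1.7537, -0.0004, 1.0435, -0.8877], 'tool_pos': [0.4238, 0.3693, 0.0362], 'eef_rot': [0.0884, 0.9961, -0.0, 0.0003], 'contact_force': [0.6663, 0.0717, -0.748], 'moment': [0.0498, -0.0609, -0.0193], 'width': 0.0374, 'grasp_force': 60.5092}
travel [0.0005, -0.0005, 0.0508] angular [0.0, 0.0006, -0.0007] rows 1.2174244396640432 0.007344594516771435
```

Descending in stages: first to just into the tapers, then on while watching the force.

Emit:
step_arm:
  motion:
    - {"travel": [0.0005, -0.0003, 0.02], "angular": [0, 0, 0], "fingers": 0}
    - {"travel": [0.0005, -0.0003, 0.035], "angular": [0, 0, 0], "fingers": 0}
    - {"travel": [0.0005, -0.0003, 0.043], "angular": [0, 0, 0], "fingers": 0}
    - {"travel": [0.0005, -0.0003, 0.045], "angular": [0, 0, 0], "fingers": 0}
    - {"travel": [0.0005, -0.0003, 0.045], "angular": [0, 0, 0], "fingers": 0}
    - {"travel": [0.0005, -0.0003, 0.045], "angular": [0, 0, 0], "fingers": 0}

```text
time_s: 19.17
tool_pos: [0.4228, 0.3689, -0.0093]
eef_rot: [0.089, 0.996, -0.0, 0.0]
contact_force: [-0.1, -0.1, -0.3]
width: 0.0372
grasp_force: 60.5
```

Emit:
step_arm:
  motion:
    - {"travel": [0, 0, 0.003], "angular": [0, 0, 0], "fingers": 0}
    - {"travel": [0, 0, 0.005], "angular": [0, 0, 0], "fingers": 0}
    - {"travel": [0, 0, 0.005], "angular": [0, 0, 0], "fingers": 0}
    - {"travel": [0, 0, 0.005], "angular": [0, 0, 0], "fingers": 0}

```text
time_s: 19.5
tool_pos: [0.4224, 0.3687, -0.0151]
eef_rot: [0.089, 0.996, -0.0, -0.0]
contact_force: [-1.6, -0.9, 4.6]
width: 0.0373
grasp_force: 61.0
```

Run:
```python
from h import *
s=st();weigh(4)
```

```text
{'time_s': 19.5, 'joint_positions': [0.5061, 0.426, 1.7697, -0.0004, 0.9464, -0.8872], 'tool_pos': [0.4224, 0.3687, -0.0151], 'eef_rot': [0.0885, 0.9961, -0.0003, -0.0001], 'contact_force': [-1.5829, -0.8674, 4.6409], 'moment': [0.0687, -0.1283, 0.0101], 'width': 0.0373, 'grasp_force': 60.953}
F [-1.42 -0.55  5.51] sd [0.11 0.11 0.28] M [ 0.05  -0.158  0.001] [0.011 0.009 0.009] eff [-3.700e-01 -4.502e+01 -2.493e+01 -5.000e-02  2.000e-02  0.000e+00]
```

Emit:
step_arm:
  motion:
    - {"travel": [0, 0, 0], "angular": [0, 0, 0], "fingers": 0.8}
    - {"travel": [0, 0, 0], "angular": [0, 0, 0], "fingers": 0.8}
    - {"travel": [0, 0, 0], "angular": [0, 0, 0], "fingers": 0.8}
    - {"travel": [0, 0, 0], "angular": [0, 0, 0], "fingers": 0.8}
    - {"travel": [0, 0, -0.04], "angular": [0, 0, 0], "fingers": 0.8}
    - {"travel": [0, 0, -0.08], "angular": [0, 0, 0], "fingers": 0.8}
    - {"travel": [0, 0, -0.12], "angular": [0, 0, 0], "fingers": 1}
    - {"travel": [0, 0, -0.16], "angular": [0, 0, 0], "fingers": 1}

```text
time_s: 20.37
tool_pos: [0.4212, 0.368, 0.1452]
eef_rot: [0.089, 0.996, -0.001, -0.001]
contact_force: [0.9, 0.7, -0.4]
width: 0.0853
grasp_force: 0.0
```

Run:
```python
from h import *
s=st();plan([.53,.29,.20],np.radians(2.2))
```

```text
{'time_s': 20.3667, 'joint_positions': [0.5061, 0.1964, 1.6895, -0.0004, 1.2594, -0.8872], 'tool_pos': [0.4212, 0.368, 0.1452], 'eef_rot': [0.0886, 0.9961, -0.0012, -0.0015], 'contact_force': [0.9252, 0.6548, -0.3868], 'moment': [0.0148, -0.0374, -0.0312], 'width': 0.0853, 'grasp_force': 0.0}
travel [-0.1207, -0.0577, -0.055] angular [-0.0024, -0.003, -0.2158] rows 3.468437160667773 1.7270090978913386
```

Emit:
step_arm:
  motion:
    - {"travel": [-0.121, -0.058, -0.055], "angular": [-0.002, -0.003, -0.216], "fingers": 1}
    - {"travel": [-0.121, -0.058, -0.055], "angular": [-0.002, -0.003, -0.216], "fingers": 1}
    - {"travel": [-0.121, -0.058, -0.055], "angular": [-0.002, -0.003, -0.216], "fingers": 1}
    - {"travel": [-0.121, -0.058, -0.055], "angular": [-0.002, -0.003, -0.216], "fingers": 1}
    - {"travel": [-0.121, -0.058, -0.055], "angular": [-0.002, -0.003, -0.216], "fingers": 1}
    - {"travel": [-0.121, -0.058, -0.055], "angular": [-0.002, -0.003, -0.216], "fingers": 1}
    - {"travel": [-0.121, -0.058, -0.055], "angular": [-0.002, -0.003, -0.216], "fingers": 1}
    - {"travel": [-0.121, -0.058, -0.055], "angular": [-0.002, -0.003, -0.216], "fingers": 1}

```text
time_s: 21.03
tool_pos: [0.5292, 0.2906, 0.1977]
eef_rot: [-0.02, 1.0, -0.0, -0.001]
contact_force: [0.4, -0.2, -0.2]
width: 0.0853
grasp_force: 0.0
```

Run:
```python
from h import *
s=st();p=snap("wrist");w=cloud(p);save(p,"w6")
print("cass");rects(w,.042,.0565,(.48,.68,.2,.5))
print("stack");rects(w,.052,.064,(.33,.50,.3,.45))
print("base");rects(w,.006,.016,(.33,.50,.3,.45))
print("cap");rects(w,.03,.045,(.3,.46,.2,.31))
plan([.5773,.2749,.06],np.radians(2.3))
```

```text
{'time_s': 21.0333, 'joint_positions': [0.3057, 0.2408, 1.5259, 0.0002, 1.376, -1.305], 'tool_pos': [0.5292, 0.2906, 0.1977], 'eef_rot': [-0.0199, 0.9998, -0.0, -0.0006], 'contact_force': [0.403, -0.2154, -0.1813], 'moment': [-0.013, -0.0278, 0.0031], 'width': 0.0853, 'grasp_force': 0.0}
cass
c [0.5774 0.2724] size [0.1159 0.039 ] yaw 2.2 z 0.0517 3306
stack
c [0.4204 0.3667] size [0.1165 0.0391] yaw -10.5 z 0.0571 5151
base
c [0.4213 0.3671] size [0.1322 0.066 ] yaw -10.1 z 0.0128 2068
cap
c [0.3842 0.2606] size [0.0437 0.0142] yaw -10.3 z 0.0386 728
travel [-0.0475, -0.0178, 0.1378] angular [-0.0001, -0.0009, 0.0] rows 3.521953257881838 0.006852355061209276
```

View pics/w6.png

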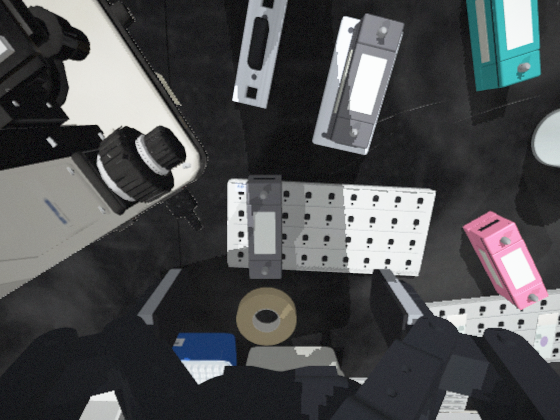

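Cassette_1 sits flush on the base (top at about 57 mm). The right cassette is at (0.577,0.274), so I grasp it next.

Emit:
step_arm:
  motion:
    - {"travel": [-0.0475, -0.017, 0.08], "angular": [0, 0, 0], "fingers": 0.8}
    - {"travel": [-0.0475, -0.017, 0.08], "angular": [0, 0, 0], "fingers": 0.8}
    - {"travel": [-0.0475, -0.017, 0.08], "angular": [0, 0, 0], "fingers": 0.8}
    - {"travel": [-0.0475, -0.017, 0.11], "angular": [0, 0, 0], "fingers": 0.8}
    - {"travel": [-0.0475, -0.017, 0.14], "angular": [0, 0, 0], "fingers": 0.8}
    - {"travel": [-0.0475, -0.017, 0.14], "angular": [0, 0, 0], "fingers": 0.8}
    - {"travel": [-0.0475, -0.017, 0.14], "angular": [0, 0, 0], "fingers": 0.8}
    - {"travel": [-0.0475, -0.017, 0.14], "angular": [0, 0, 0], "fingers": 0.8}

```text
time_s: 21.75
tool_pos: [0.5796, 0.2758, 0.0608]
eef_rot: [-0.02, 1.0, 0.0, 0.001]
contact_force: [0.3, 0.4, 0.4]
width: 0.0684
grasp_force: 0.0
```

Run:
```python
from h import *
s=st()
p=snap("wrist");w=cloud(p);rects(w,.042,.0565,(.48,.68,.2,.35))
plan([.5775,.2745,-.0205],np.radians(2.2))
```

```text
{'time_s': 21.75, 'joint_positions': [0.2595, 0.4612, 1.5296, 0.0, 1.148, -1.3509], 'tool_pos': [0.5796, 0.2758, 0.0608], 'eef_rot': [-0.0198, 0.9998, 0.0003, 0.0014], 'contact_force': [0.3115, 0.3977, 0.3803], 'moment': [0.026, 0.0079, -0.007], 'width': 0.0684, 'grasp_force': 0.0}
c [0.5009 0.2014] size [0.0216 0.0028] yaw 0.2 z 0.0512 283
c [0.5777 0.2729] size [0.116  0.0392] yaw 2.3 z 0.0517 9513
travel [0.0033, -0.0014, 0.0821] angular [0.0011, 0.0047, 0.0011] rows 1.9716388192974363 0.039291826643515784
```

Emit:
step_arm:
  motion:
    - {"travel": [0.0015, -0.001, 0.027], "angular": [0, 0, 0.001], "fingers": 0.8}
    - {"travel": [0.0015, -0.001, 0.054], "angular": [0, 0, 0.001], "fingers": 0.8}
    - {"travel": [0.0015, -0.001, 0.08], "angular": [0, 0, 0.001], "fingers": 0.8}
    - {"travel": [0.0015, -0.001, 0.08], "angular": [0, 0, 0.001], "fingers": 0.8}
    - {"travel": [0.0015, -0.001, 0.08], "angular": [0, 0, 0.001], "fingers": 0.5}
    - {"travel": [0.0015, -0.001, 0.08], "angular": [0, 0, 0.001], "fingers": 0.2}
    - {"travel": [0.0015, -0.001, 0.08], "angular": [0, 0, 0.001], "fingers": 0}
    - {"travel": [0.0015, -0.001, 0.08], "angular": [0, 0, 0.001], "fingers": 0}

```text
time_s: 22.47
tool_pos: [0.5804, 0.2748, -0.0176]
eef_rot: [-0.019, 1.0, 0.001, 0.003]
contact_force: [-0.7, 1.0, 7.1]
width: 0.0371
grasp_force: 62.5
```

Emit:
step_arm:
  motion:
    - {"travel": [0, 0, 0], "angular": [0, 0, 0], "fingers": 0}
    - {"travel": [0, 0, 0], "angular": [0, 0, 0], "fingers": 0}
    - {"travel": [0, 0, 0], "angular": [0, 0, 0], "fingers": 0}
    - {"travel": [0, 0, 0], "angular": [0, 0, 0], "fingers": 0}
    - {"travel": [0, 0, 0], "angular": [0, 0, 0], "fingers": 0}

```text
time_s: 22.88
tool_pos: [0.5804, 0.2748, -0.0176]
eef_rot: [-0.019, 1.0, 0.001, 0.003]
contact_force: [0.1, 0.9, 6.3]
width: 0.0373
grasp_force: 62.5
```

Emit:
step_arm:
  motion:
    - {"travel": [0, 0, -0.015], "angular": [0, 0, 0], "fingers": 0}
    - {"travel": [0, 0, -0.04], "angular": [0, 0, 0], "fingers": 0}
    - {"travel": [0, 0, -0.08], "angular": [0, 0, 0], "fingers": 0}
    - {"travel": [0, 0, -0.12], "angular": [0, 0, 0], "fingers": 0}
    - {"travel": [0, 0, -0.12], "angular": [0, 0, 0], "fingers": 0}
    - {"travel": [0, 0, -0.12], "angular": [0, 0, 0], "fingers": 0}

```text
time_s: 23.38
tool_pos: [0.5805, 0.2747, 0.1044]
eef_rot: [-0.019, 1.0, 0.001, 0.005]
contact_force: [-0.9, -0.1, -3.2]
width: 0.0371
grasp_force: 63.4
```

Run:
```python
from h import *
s=st();weigh(10);plan([.50,.38,.27],.47)
```

```text
{'time_s': 23.3833, 'joint_positions': [0.2575, 0.4049, 1.5111, -0.0, 1.2158, -1.351], 'tool_pos': [0.5805, 0.2747, 0.1044], 'eef_rot': [-0.0189, 0.9998, 0.0011, 0.0047], 'contact_force': [-0.877, -0.0857, -3.195], 'moment': [-0.055, 0.0748, 0.0162], 'width': 0.0371, 'grasp_force': 63.4437}
F [-0.38  0.2  -2.81] sd [0.23 0.08 0.21] M [-0.01   0.008 -0.001] [0.013 0.01  0.011] eff [ 2.000e-02 -5.627e+01 -3.481e+01 -0.000e+00 -2.000e-02  0.000e+00]
travel [0.0732, 0.1091, -0.1719] angular [-0.0, -0.0002, -0.4324] rows 5.187324610073568 3.459947089728673
```

About 2.8 N, so cassette_4 holds a stub. I still tip it both ways to confirm.

Emit:
step_arm:
  motion:
    - {"travel": [0.073, 0.109, -0.172], "angular": [0, 0, -0.442], "fingers": 0}
    - {"travel": [0.073, 0.109, -0.172], "angular": [0, 0, -0.442], "fingers": 0}
    - {"travel": [0.073, 0.109, -0.172], "angular": [0, 0, -0.442], "fingers": 0}
    - {"travel": [0.073, 0.109, -0.172], "angular": [0, 0, -0.442], "fingers": 0}
    - {"travel": [0.073, 0.109, -0.172], "angular": [0, 0, -0.442], "fingers": 0}
    - {"travel": [0.073, 0.109, -0.172], "angular": [0, 0, -0.442], "fingers": 0}
    - {"travel": [0.073, 0.109, -0.172], "angular": [0, 0, -0.442], "fingers": 0}
    - {"travel": [0.073, 0.109, -0.172], "angular": [0, 0, -0.442], "fingers": 0}

```text
time_s: 24.55
tool_pos: [0.5002, 0.3798, 0.2702]
eef_rot: [-0.238, 0.971, -0.0, 0.0]
contact_force: [0.5, 0.3, -3.2]
width: 0.0372
grasp_force: 64.9
```

Emit:
step_arm:
  motion:
    - {"travel": [0, 0, 0], "angular": [0, -0.96, 0], "fingers": 0}
    - {"travel": [0, 0, 0], "angular": [0, -0.96, 0], "fingers": 0}
    - {"travel": [0, 0, 0], "angular": [0, -0.96, 0], "fingers": 0}
    - {"travel": [0, 0, 0], "angular": [0, -0.96, 0], "fingers": 0}
    - {"travel": [0, 0, 0], "angular": [0, -0.96, 0], "fingers": 0}
    - {"travel": [0, 0, 0], "angular": [0, -0.96, 0], "fingers": 0}
    - {"travel": [0, 0, 0], "angular": [0, -0.96, 0], "fingers": 0}
    - {"travel": [0, 0, 0], "angular": [0, -0.96, 0], "fingers": 0}

```text
time_s: 25.22
tool_pos: [0.4978, 0.3769, 0.2653]
eef_rot: [-0.21, 0.862, 0.108, 0.448]
contact_force: [-0.0, 0.7, -5.0]
width: 0.037
grasp_force: 64.9
```

Run:
```python
from h import *
s=st();weigh(8);print(R.from_quat(s["eef_rot"]).as_matrix().round(2)[:,2]);plan([.5,.38,.27],.46)
```

```text
{'time_s': 25.2167, 'joint_positions': [0.4417, -0.3082, 2.2372, 0.1123, 0.2555, -1.701], 'tool_pos': [0.4978, 0.3769, 0.2653], 'eef_rot': [-0.21, 0.862, 0.1085, 0.4484], 'contact_force': [-0.0158, 0.709, -5.0082], 'moment': [-0.2987, 0.6976, -0.0228], 'width': 0.037, 'grasp_force': 64.9409}
F [-0.17  0.17 -3.28] sd [0.37 0.14 0.85] M [-0.303  0.661 -0.002] [0.019 0.034 0.009] eff [ -0.19 -23.59 -39.53   0.09  -4.75   0.05]
[ 0.73  0.38 -0.57]
travel [0.0034, 0.0007, -0.0] angular [0.0087, 0.9623, 0.0179] rows 0.08233160511348543 7.701829357924862
```

Emit:
step_arm:
  motion:
    - {"travel": [0, 0, 0], "angular": [0, 0.96, 0], "fingers": 0}
    - {"travel": [0, 0, 0], "angular": [0, 0.96, 0], "fingers": 0}
    - {"travel": [0, 0, 0], "angular": [0, 0.96, 0], "fingers": 0}
    - {"travel": [0, 0, 0], "angular": [0, 0.96, 0], "fingers": 0}
    - {"travel": [0, 0, 0], "angular": [0, 0.96, 0], "fingers": 0}
    - {"travel": [0, 0, 0], "angular": [0, 0.96, 0], "fingers": 0}
    - {"travel": [0, 0, 0], "angular": [0, 0.96, 0], "fingers": 0}
    - {"travel": [0, 0, 0], "angular": [0, 0.96, 0], "fingers": 0}

```text
time_s: 26.28
tool_pos: [0.5029, 0.3808, 0.2731]
eef_rot: [-0.237, 0.971, -0.001, -0.0]
contact_force: [0.1, 0.7, -2.1]
width: 0.0372
grasp_force: 65.1
```

Emit:
step_arm:
  motion:
    - {"travel": [0.056, 0.001, -0.035], "angular": [0, 0.97, 0], "fingers": 0}
    - {"travel": [0.056, 0.001, -0.035], "angular": [0, 0.97, 0], "fingers": 0}
    - {"travel": [0.056, 0.001, -0.035], "angular": [0, 0.97, 0], "fingers": 0}
    - {"travel": [0.056, 0.001, -0.035], "angular": [0, 0.97, 0], "fingers": 0}
    - {"travel": [0.056, 0.001, -0.035], "angular": [0, 0.97, 0], "fingers": 0}
    - {"travel": [0.056, 0.001, -0.035], "angular": [0, 0.97, 0], "fingers": 0}
    - {"travel": [0.056, 0.001, -0.035], "angular": [0, 0.97, 0], "fingers": 0}
    - {"travel": [0.056, 0.001, -0.035], "angular": [0, 0.97, 0], "fingers": 0}

```text
time_s: 26.95
tool_pos: [0.4518, 0.3554, 0.3041]
eef_rot: [-0.209, 0.859, -0.111, -0.454]
contact_force: [0.3, -1.1, -2.7]
width: 0.0371
grasp_force: 65.2
```

Emit:
step_arm:
  motion:
    - {"travel": [0, 0, 0], "angular": [0, 0.05, 0], "fingers": 0}
    - {"travel": [0, 0, 0], "angular": [0, 0.05, 0], "fingers": 0}
    - {"travel": [0, 0, 0], "angular": [0, 0.05, 0], "fingers": 0}
    - {"travel": [0, 0, 0], "angular": [0, 0.05, 0], "fingers": 0}

```text
time_s: 27.28
tool_pos: [0.4508, 0.3553, 0.3066]
eef_rot: [-0.208, 0.849, -0.116, -0.472]
contact_force: [0.0, -0.2, -1.0]
width: 0.0373
grasp_force: 65.4
```

Run:
```python
from h import *
s=st();weigh(8);print(R.from_quat(s["eef_rot"]).as_matrix().round(2)[:,2]);plan([.5,.38,.27],.46)
```

```text
{'time_s': 27.2833, 'joint_positions': [0.4676, 0.9275, 0.6346, -0.0203, 2.5937, -1.594], 'tool_pos': [0.4508, 0.3553, 0.3066], 'eef_rot': [-0.2075, 0.8491, -0.1156, -0.4718], 'contact_force': [0.0312, -0.2422, -1.0065], 'moment': [0.3423, -0.5559, 0.0243], 'width': 0.0373, 'grasp_force': 65.384}
F [-0.31  0.23 -1.98] sd [0.12 0.12 0.29] M [ 0.323 -0.629 -0.008] [0.005 0.014 0.013] eff [-1.200e-01 -7.496e+01 -3.362e+01 -6.000e-02  4.570e+00  0.000e+00]
[-0.75 -0.39 -0.53]
travel [-0.0605, -0.0008, -0.0282] angular [-0.0103, -1.0172, 0.0178] rows 1.6004645726536062 8.141381415334756
```

Confirmed loaded: about 2 to 3 N, and the moments shift with tipping. It goes back flat in its place.

Emit:
step_arm:
  motion:
    - {"travel": [0, 0, 0], "angular": [-0.01, -0.98, 0.018], "fingers": 0}
    - {"travel": [0, 0, 0], "angular": [-0.01, -0.98, 0.018], "fingers": 0}
    - {"travel": [0, 0, 0], "angular": [-0.01, -0.98, 0.018], "fingers": 0}
    - {"travel": [0, 0, 0], "angular": [-0.01, -0.98, 0.018], "fingers": 0}
    - {"travel": [0, 0, 0], "angular": [-0.01, -0.98, 0.018], "fingers": 0}
    - {"travel": [0, 0, 0], "angular": [-0.01, -0.98, 0.018], "fingers": 0}
    - {"travel": [0, 0, 0], "angular": [-0.01, -0.98, 0.018], "fingers": 0}
    - {"travel": [0, 0, 0], "angular": [-0.01, -0.98, 0.018], "fingers": 0}

```text
time_s: 28.35
tool_pos: [0.4498, 0.3549, 0.3078]
eef_rot: [-0.228, 0.974, -0.004, -0.015]
contact_force: [0.8, 0.6, -2.2]
width: 0.0372
grasp_force: 65.3
```

Run:
```python
from h import *
s=st();plan([.5804,.2748,.11],np.radians(2.2));p=snap("top");w=cloud(p)
rects(w,.042,.065,(.3,.68,.2,.5))
```

```text
{'time_s': 28.35, 'joint_positions': [0.4613, 0.1299, 1.4361, -0.0006, 1.606, -1.5693], 'tool_pos': [0.4498, 0.3549, 0.3078], 'eef_rot': [-0.2279, 0.9736, -0.0038, -0.0147], 'contact_force': [0.836, 0.61, -2.1987], 'moment': [-0.0349, 0.0249, -0.0099], 'width': 0.0372, 'grasp_force': 65.2663}
travel [-0.0874, -0.1296, 0.1953] angular [-0.007, -0.0298, 0.4214] rows 6.000047553447185 3.3812899305007735
c [0.4313 0.3604] size [0.0623 0.0137] yaw 26.2 z 0.059 120
c [0.3377 0.4859] size [0.0721 0.0254] yaw 0.9 z 0.0451 192
```

Emit:
step_arm:
  motion:
    - {"travel": [-0.0875, -0.1295, 0.12], "angular": [-0.007, -0.03, 0.421], "fingers": 0}
    - {"travel": [-0.0875, -0.1295, 0.12], "angular": [-0.007, -0.03, 0.421], "fingers": 0}
    - {"travel": [-0.0875, -0.1295, 0.12], "angular": [-0.007, -0.03, 0.421], "fingers": 0}
    - {"travel": [-0.0875, -0.1295, 0.12], "angular": [-0.007, -0.03, 0.421], "fingers": 0}
    - {"travel": [-0.0875, -0.1295, 0.12], "angular": [-0.007, -0.03, 0.421], "fingers": 0}
    - {"travel": [-0.0875, -0.1295, 0.195], "angular": [-0.007, -0.03, 0.421], "fingers": 0}
    - {"travel": [-0.0875, -0.1295, 0.195], "angular": [-0.007, -0.03, 0.421], "fingers": 0}
    - {"travel": [-0.0875, -0.1295, 0.195], "angular": [-0.007, -0.03, 0.421], "fingers": 0}

```text
time_s: 29.07
tool_pos: [0.5731, 0.2718, 0.099]
eef_rot: [-0.019, 1.0, -0.004, -0.012]
contact_force: [-2.9, -1.1, -3.8]
width: 0.0373
grasp_force: 65.1
```

Run:
```python
from h import *
s=st();plan([.5804,.2748,-.0176],np.radians(2.2))
```

```text
{'time_s': 29.0667, 'joint_positions': [0.2571, 0.4195, 1.5031, -0.0018, 1.2433, -1.3507], 'tool_pos': [0.5731, 0.2718, 0.099], 'eef_rot': [-0.0188, 0.9997, -0.0037, -0.0116], 'contact_force': [-2.9345, -1.0723, -3.7695], 'moment': [0.0253, 0.1174, 0.0264], 'width': 0.0373, 'grasp_force': 65.063}
travel [-0.0102, 0.0035, 0.1163] angular [-0.007, -0.0233, -0.0009] rows 2.801948067137394 0.19500172855776385
```

Emit:
step_arm:
  motion:
    - {"travel": [-0.008, 0.003, 0.03], "angular": [-0.007, -0.023, 0], "fingers": 0}
    - {"travel": [-0.008, 0.003, 0.05], "angular": [-0.007, -0.023, 0], "fingers": 0}
    - {"travel": [-0.008, 0.003, 0.05], "angular": [-0.007, -0.023, 0], "fingers": 0}
    - {"travel": [-0.008, 0.003, 0.05], "angular": [-0.007, -0.023, 0], "fingers": 0}
    - {"travel": [-0.008, 0.003, 0.05], "angular": [-0.007, -0.023, 0], "fingers": 0}

```text
time_s: 29.48
tool_pos: [0.5882, 0.278, 0.0604]
eef_rot: [-0.02, 1.0, 0.002, 0.009]
contact_force: [0.4, -0.4, -1.4]
width: 0.0372
grasp_force: 65.1
```

Run:
```python
from h import *
s=st();plan([.5804,.2748,-.0176],np.radians(2.2))
```

```text
{'time_s': 29.4833, 'joint_positions': [0.2595, 0.4678, 1.521, 0.0, 1.134, -1.3506], 'tool_pos': [0.5882, 0.278, 0.0604], 'eef_rot': [-0.0196, 0.9998, 0.0022, 0.0091], 'contact_force': [0.4029, -0.4039, -1.4339], 'moment': [0.0292, 0.0292, -0.0146], 'width': 0.0372, 'grasp_force': 65.12}
travel [0.0093, -0.0032, 0.0778] angular [0.0041, 0.0183, 0.0009] rows 1.8804973571246353 0.15043189008870236
```

Emit:
step_arm:
  motion:
    - {"travel": [0.0075, -0.003, 0.03], "angular": [0.004, 0.018, 0], "fingers": 0}
    - {"travel": [0.0075, -0.003, 0.05], "angular": [0.004, 0.018, 0], "fingers": 0}
    - {"travel": [0.0075, -0.003, 0.06], "angular": [0.004, 0.018, 0], "fingers": 0}
    - {"travel": [0.0075, -0.003, 0.06], "angular": [0.004, 0.018, 0], "fingers": 0}
    - {"travel": [0.0075, -0.003, 0.06], "angular": [0.004, 0.018, 0], "fingers": 0}
    - {"travel": [0.0075, -0.003, 0.06], "angular": [0.004, 0.018, 0], "fingers": 0}

```text
time_s: 29.98
tool_pos: [0.5822, 0.2749, -0.0002]
eef_rot: [-0.019, 1.0, 0.0, 0.001]
contact_force: [0.1, 1.2, -2.5]
width: 0.037
grasp_force: 65.4
```

Run:
```python
from h import *
s=st();plan([.5804,.2748,-.0176],np.radians(2.2));print(R.from_quat(s["eef_rot"]).as_matrix().round(3)[:,2])
```

```text
{'time_s': 29.9833, 'joint_positions': [0.2572, 0.5492, 1.5422, 0.0001, 1.049, -1.3526], 'tool_pos': [0.5822, 0.2749, -0.0002], 'eef_rot': [-0.0195, 0.9998, 0.0002, 0.0005], 'contact_force': [0.1161, 1.2448, -2.5031], 'moment': [-0.0328, -0.0329, -0.0008], 'width': 0.037, 'grasp_force': 65.3845}
travel [0.0018, -0.0001, 0.0174] angular [0.0003, 0.0011, 0.0006] rows 0.420221269740041 0.010131865206986444
[ 0.001  0.    -1.   ]
```

Lower to contact, look at the force, then release.

Emit:
step_arm:
  motion:
    - {"travel": [0.0015, 0, 0.008], "angular": [0, 0.001, 0], "fingers": 0}
    - {"travel": [0.0015, 0, 0.014], "angular": [0, 0.001, 0], "fingers": 0}
    - {"travel": [0.0015, 0, 0.017], "angular": [0, 0.001, 0], "fingers": 0}
    - {"travel": [0.0015, 0, 0.0175], "angular": [0, 0.001, 0], "fingers": 0}
    - {"travel": [0.0015, 0, 0.0175], "angular": [0, 0.001, 0], "fingers": 0}
    - {"travel": [0.0015, 0, 0.0175], "angular": [0, 0.001, 0], "fingers": 0}

```text
time_s: 30.48
tool_pos: [0.5793, 0.2746, -0.0176]
eef_rot: [-0.02, 1.0, -0.0, -0.001]
contact_force: [-8.6, -2.6, 15.3]
width: 0.0366
grasp_force: 67.6
```

Run:
```python
from h import *
s=st();weigh(4)
```

```text
{'time_s': 30.4833, 'joint_positions': [0.2577, 0.5725, 1.549, 0.0001, 1.0226, -1.3523], 'tool_pos': [0.5793, 0.2746, -0.0176], 'eef_rot': [-0.0196, 0.9998, -0.0002, -0.0012], 'contact_force': [-8.5985, -2.6097, 15.3345], 'moment': [-0.3853, 0.8095, -0.0861], 'width': 0.0366, 'grasp_force': 67.5877}
F [-8.19 -2.49 14.9 ] sd [0.13 0.36 0.21] M [-0.348  0.822 -0.068] [0.013 0.004 0.02 ] eff [ -0.74 -49.07 -27.68   0.11  -2.08  -0.07]
```

Emit:
step_arm:
  motion:
    - {"travel": [0, 0, -0.001], "angular": [0, 0, 0], "fingers": 0.7}
    - {"travel": [0, 0, -0.001], "angular": [0, 0, 0], "fingers": 0.7}
    - {"travel": [0, 0, -0.001], "angular": [0, 0, 0], "fingers": 0.7}
    - {"travel": [0, 0, -0.001], "angular": [0, 0, 0], "fingers": 0.7}
    - {"travel": [0, 0, -0.04], "angular": [0, 0, 0], "fingers": 0.7}
    - {"travel": [0, 0, -0.08], "angular": [0, 0, 0], "fingers": 0.7}
    - {"travel": [0, 0, -0.12], "angular": [0, 0, 0], "fingers": 0.7}
    - {"travel": [0, 0, -0.16], "angular": [0, 0, 0], "fingers": 0.7}

```text
time_s: 31.35
tool_pos: [0.5789, 0.2742, 0.1411]
eef_rot: [-0.019, 1.0, -0.0, -0.002]
contact_force: [1.8, -0.3, -0.6]
width: 0.0597
grasp_force: 0.0
```

Emit:
step_arm:
  motion:
    - {"travel": [0.15, 0.0, -0.04], "angular": [0, 0, 0], "fingers": 0.7}
    - {"travel": [0.15, 0.0, -0.04], "angular": [0, 0, 0], "fingers": 0.7}
    - {"travel": [0.15, 0.0, -0.04], "angular": [0, 0, 0], "fingers": 0.7}
    - {"travel": [0.15, 0.0, -0.04], "angular": [0, 0, 0], "fingers": 0.7}
    - {"travel": [0.15, 0.0, -0.04], "angular": [0, 0, 0], "fingers": 0.7}
    - {"travel": [0.15, 0.0, -0.04], "angular": [0, 0, 0], "fingers": 0.7}
    - {"travel": [0.15, 0.0, -0.04], "angular": [0, 0, 0], "fingers": 0.7}

```text
time_s: 31.93
tool_pos: [0.4303, 0.2687, 0.1807]
eef_rot: [-0.019, 1.0, -0.0, -0.001]
contact_force: [-0.0, -0.6, -0.1]
width: 0.0595
grasp_force: 0.0
```

Run:
```python
from h import *
s=st();p=snap("wrist");w=cloud(p);save(p,"w7")
print("cass");rects(w,.042,.0565,(.48,.68,.2,.5))
print("stack");rects(w,.052,.064,(.33,.50,.3,.45))
print("base");rects(w,.006,.016,(.33,.50,.3,.45))
print("cap");rects(w,.03,.045,(.3,.46,.2,.31));rects(w,.006,.014,(.3,.46,.2,.31))
plan([.384,.2623,.06],np.radians(-10.3))
```

```text
{'time_s': 31.9333, 'joint_positions': [0.3236, 0.0416, 1.7858, 0.0004, 1.3164, -1.2862], 'tool_pos': [0.4303, 0.2687, 0.1807], 'eef_rot': [-0.0195, 0.9998, -0.0001, -0.0011], 'contact_force': [-0.0236, -0.5961, -0.0843], 'moment': [-0.0213, -0.0877, -0.0297], 'width': 0.0595, 'grasp_force': 0.0}
cass
c [0.5774 0.2719] size [0.1165 0.039 ] yaw 2.7 z 0.0517 2856
stack
c [0.4205 0.3665] size [0.1158 0.0389] yaw -10.4 z 0.0572 4332
base
c [0.4211 0.3664] size [0.1317 0.0654] yaw -10.2 z 0.0129 1867
cap
c [0.3838 0.2604] size [0.0437 0.0139] yaw -10.3 z 0.0388 582
c [0.384  0.2603] size [0.1161 0.0381] yaw -10.3 z 0.009 2837
travel [0.0463, -0.0044, 0.1205] angular [-0.0008, -0.0029, 0.2183] rows 3.098450170971313 1.7467784272488143
```

View pics/w7.png

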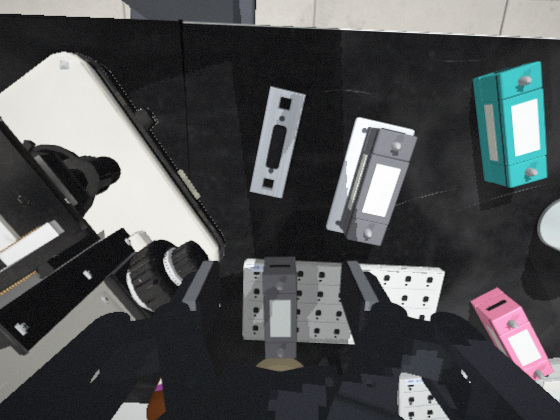

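Emit:
step_arm:
  motion:
    - {"travel": [0.046, -0.0045, 0.11], "angular": [0, 0, 0.218], "fingers": 0.5}
    - {"travel": [0.046, -0.0045, 0.11], "angular": [0, 0, 0.218], "fingers": 0.5}
    - {"travel": [0.046, -0.0045, 0.11], "angular": [0, 0, 0.218], "fingers": 0.5}
    - {"travel": [0.046, -0.0045, 0.11], "angular": [0, 0, 0.218], "fingers": 0.5}
    - {"travel": [0.046, -0.0045, 0.11], "angular": [0, 0, 0.218], "fingers": 0.5}
    - {"travel": [0.046, -0.0045, 0.11], "angular": [0, 0, 0.218], "fingers": 0.5}

```text
time_s: 32.48
tool_pos: [0.3861, 0.2628, 0.0723]
eef_rot: [0.089, 0.996, 0.0, -0.0]
contact_force: [-0.3, -0.1, 1.0]
width: 0.0425
grasp_force: 0.0
```

Run:
```python
from h import *
s=st();plan([.384,.2623,-.017],np.radians(-10.3))
```

```text
{'time_s': 32.4833, 'joint_positions': [0.3422, 0.0926, 1.9747, 0.0005, 1.0751, -1.0496], 'tool_pos': [0.3861, 0.2628, 0.0723], 'eef_rot': [0.0895, 0.996, 0.0001, -0.0004], 'contact_force': [-0.3432, -0.1358, 1.0452], 'moment': [-0.0097, 0.0176, -0.0239], 'width': 0.0425, 'grasp_force': 0.0}
travel [0.0019, -0.0009, 0.0893] angular [0.0001, -0.0009, 0.0005] rows 2.141876163764144 0.008232796625225174
```

Emit:
step_arm:
  motion:
    - {"travel": [0.001, -0.0006, 0.03], "angular": [0, 0, 0], "fingers": 0.5}
    - {"travel": [0.001, -0.0006, 0.06], "angular": [0, 0, 0], "fingers": 0.5}
    - {"travel": [0.001, -0.0006, 0.085], "angular": [0, 0, 0], "fingers": 0.5}
    - {"travel": [0.001, -0.0006, 0.088], "angular": [0, 0, 0], "fingers": 0.5}
    - {"travel": [0.001, -0.0006, 0.088], "angular": [0, 0, 0], "fingers": 0.3}
    - {"travel": [0.001, -0.0006, 0.088], "angular": [0, 0, 0], "fingers": 0}
    - {"travel": [0.001, -0.0006, 0.088], "angular": [0, 0, 0], "fingers": 0}
    - {"travel": [0.001, -0.0006, 0.088], "angular": [0, 0, 0], "fingers": 0}

```text
time_s: 33.15
tool_pos: [0.3849, 0.2627, -0.0148]
eef_rot: [0.089, 0.996, 0.001, 0.001]
contact_force: [0.4, -1.5, 7.4]
width: 0.0126
grasp_force: 60.0
```

Emit:
step_arm:
  motion:
    - {"travel": [0, 0, 0], "angular": [0, 0, 0], "fingers": 0}
    - {"travel": [0, 0, 0], "angular": [0, 0, 0], "fingers": 0}
    - {"travel": [0, 0, 0], "angular": [0, 0, 0], "fingers": 0}
    - {"travel": [0, 0, 0], "angular": [0, 0, 0], "fingers": 0}

```text
time_s: 33.48
tool_pos: [0.3849, 0.2627, -0.0148]
eef_rot: [0.089, 0.996, 0.001, 0.001]
contact_force: [1.4, -0.3, 7.9]
width: 0.0126
grasp_force: 60.1
```

Emit:
step_arm:
  motion:
    - {"travel": [0, 0, -0.04], "angular": [0, 0, 0], "fingers": 0}
    - {"travel": [0, 0, -0.08], "angular": [0, 0, 0], "fingers": 0}
    - {"travel": [0, 0, -0.12], "angular": [0, 0, 0], "fingers": 0}
    - {"travel": [0, 0, -0.15], "angular": [0, 0, 0], "fingers": 0}
    - {"travel": [0, 0, -0.15], "angular": [0, 0, 0], "fingers": 0}
    - {"travel": [0, 0, -0.15], "angular": [0, 0, 0], "fingers": 0}

```text
time_s: 33.98
tool_pos: [0.3846, 0.2627, 0.1359]
eef_rot: [0.089, 0.996, 0.001, 0.001]
contact_force: [0.5, 0.3, -1.6]
width: 0.0125
grasp_force: 59.1
```

```bash
cat >> h.py <<'E'
def inhand(lohi,xr):
    s=r.state();p=snap("wrist");w=cloud(p);W=(w-s["tool_pos"])@R.from_quat(s["eef_rot"]).as_matrix()
    m=(abs(W[...,1])<.04)&(W[...,0]>xr[0])&(W[...,0]<xr[1])&(W[...,2]<lohi[1])&(W[...,2]>lohi[0])
    q=W[m];print(len(q),"x",np.percentile(q[:,0],[1,99]).round(4),"z",np.median(q[:,2]).round(4))
    for a in np.arange(xr[0],xr[1],.01):
        k=q[abs(q[:,0]-a)<.003]
        if len(k)>20: print(" x",a.round(3),"y",np.percentile(k[:,1],[1,99]).round(4),"mid",np.percentile(k[:,1],[1,99]).mean().round(4))
    return p,w,W
E
python3 - <<'E'
from h import *
s=st();p,w,W=inhand((-.045,.0),(.02,.08));save(p,"w8")
z=W[...,2][(abs(W[...,1])<.015)&(W[...,0]>.03)&(W[...,0]<.055)];print(np.histogram(z[z<.1],20))
plan([.4208,.3685,.13],np.radians(-10.3))
E
```

```text
{'time_s': 33.9833, 'joint_positions': [0.3431, -0.0084, 1.9331, 0.0007, 1.2134, -1.049], 'tool_pos': [0.3846, 0.2627, 0.1359], 'eef_rot': [0.0893, 0.996, 0.001, 0.0015], 'contact_force': [0.4606, 0.3208, -1.5556], 'moment': [-0.0427, 0.0658, 0.0406], 'width': 0.0125, 'grasp_force': 59.0728}
5432 x [0.0205 0.0588] z -0.0238
 x 0.02 y [-0.0205  0.0163] mid -0.0021
 x 0.03 y [-0.0206  0.0165] mid -0.002
 x 0.04 y [-0.0208  0.0167] mid -0.002
 x 0.05 y [-0.0209  0.0166] mid -0.0022
 x 0.06 y [-0.0206  0.0165] mid -0.0021
(array([  1,  36, 199, 589, 849, 468, 111,  29,   5,   9,  10,   7,   9,
        11,   9,   9,   7,   5,   8,  10]), array([-0.02664813, -0.025994  , -0.02533987, -0.02468575, -0.02403162,
       -0.02337749, -0.02272336, -0.02206923, -0.0214151 , -0.02076098,
       -0.02010685, -0.01945272, -0.01879859, -0.01814446, -0.01749033,
       -0.0168362 , -0.01618208, -0.01552795, -0.01487382, -0.01421969,
       -0.01356556]))
travel [-0.0182, 0.1114, 0.0038] angular [0.0001, -0.0009, 0.0008] rows 2.7091741135030745 0.009694295133206278
```

Emit:
step_arm:
  motion:
    - {"travel": [-0.019, 0.111, 0], "angular": [0, -0.001, 0], "fingers": 0}
    - {"travel": [-0.019, 0.111, 0], "angular": [0, -0.001, 0], "fingers": 0}
    - {"travel": [-0.019, 0.111, 0], "angular": [0, -0.001, 0], "fingers": 0}
    - {"travel": [-0.019, 0.111, 0], "angular": [0, -0.001, 0], "fingers": 0}
    - {"travel": [-0.019, 0.111, 0], "angular": [0, -0.001, 0], "fingers": 0}
    - {"travel": [-0.019, 0.111, 0], "angular": [0, -0.001, 0], "fingers": 0}
    - {"travel": [-0.019, 0.111, 0.02], "angular": [0, -0.001, 0], "fingers": 0}
    - {"travel": [-0.019, 0.111, 0.02], "angular": [0, -0.001, 0], "fingers": 0}

```text
time_s: 34.7
tool_pos: [0.4184, 0.3653, 0.109]
eef_rot: [0.09, 0.996, -0.002, -0.004]
contact_force: [-1.5, 0.5, -1.6]
width: 0.0124
grasp_force: 59.2
```

Emit:
step_arm:
  motion:
    - {"travel": [0, 0, 0], "angular": [0, 0, 0], "fingers": 0}
    - {"travel": [0, 0, 0], "angular": [0, 0, 0], "fingers": 0}
    - {"travel": [0, 0, 0], "angular": [0, 0, 0], "fingers": 0}

```text
time_s: 34.95
tool_pos: [0.4213, 0.3675, 0.1133]
eef_rot: [0.09, 0.996, -0.0, -0.001]
contact_force: [-0.9, -0.2, -0.5]
width: 0.0124
grasp_force: 59.2
```

Run:
```python
from h import *
s=st();p,w,W=inhand((-.035,.0),(.02,.08));save(p,"w9")
m=(w[...,2]>.008)&(w[...,2]<.016)&(abs(W[...,1])<.045)&(W[...,0]>.03)&(W[...,0]<.09)
q=W[m];print("base",len(q),np.percentile(q[:,0],[50,99]).round(4),np.percentile(q[:,1],[1,99]),np.percentile(q[:,1],[1,99]).mean())
m=(w[...,2]>.053)&(w[...,2]<.061)&(abs(W[...,1])<.045)&(W[...,0]>.02)&(W[...,0]<.09)
q=W[m];print("cass",len(q), np.percentile(q,[1,99],0).round(4).tolist() if len(q) else 0)
plan([.4215,.3685,.0432],np.radians(-10.3))
```

```text
{'time_s': 34.95, 'joint_positions': [0.5046, 0.2312, 1.7177, 0.0005, 1.1942, -0.8866], 'tool_pos': [0.4213, 0.3675, 0.1133], 'eef_rot': [0.0898, 0.996, -0.0002, -0.0008], 'contact_force': [-0.9156, -0.23, -0.5402], 'moment': [-0.0245, -0.0081, 0.0063], 'width': 0.0124, 'grasp_force': 59.169}
5230 x [0.0207 0.0589] z -0.0238
 x 0.02 y [-0.0208  0.0164] mid -0.0022
 x 0.03 y [-0.0207  0.0166] mid -0.002
 x 0.04 y [-0.0207  0.0167] mid -0.002
 x 0.05 y [-0.0209  0.0164] mid -0.0022
 x 0.06 y [-0.0206  0.0164] mid -0.0021
base 1005 [0.0606 0.0657] [-0.03270089  0.03216214] -0.0002693754559303235
cass 964 [[0.0249, -0.0189, 0.0548], [0.0588, 0.0173, 0.0588]]
travel [0.0, 0.0009, 0.0702] angular [-0.0004, -0.0012, 0.0002] rows 1.6842886728454192 0.010391230101646684
```

View pics/w9.png

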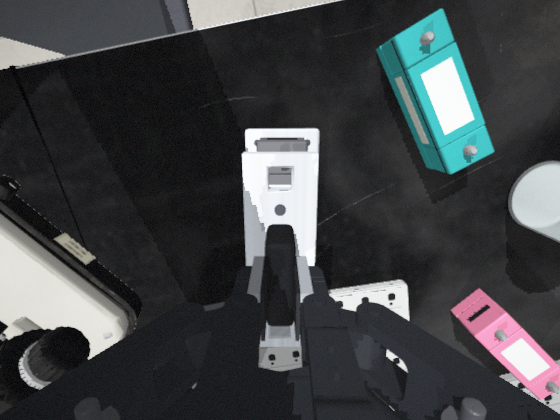

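Emit:
step_arm:
  motion:
    - {"travel": [0, 0.0012, 0.02], "angular": [0, 0, 0], "fingers": 0}
    - {"travel": [0, 0.0012, 0.04], "angular": [0, 0, 0], "fingers": 0}
    - {"travel": [0, 0.0012, 0.055], "angular": [0, 0, 0], "fingers": 0}
    - {"travel": [0, 0.0012, 0.06], "angular": [0, 0, 0], "fingers": 0}
    - {"travel": [0, 0.0012, 0.064], "angular": [0, 0, 0], "fingers": 0}
    - {"travel": [0, 0.0012, 0.066], "angular": [0, 0, 0], "fingers": 0}
    - {"travel": [0, 0.0012, 0.066], "angular": [0, 0, 0], "fingers": 0}
    - {"travel": [0, 0.0012, 0.066], "angular": [0, 0, 0], "fingers": 0}

```text
time_s: 35.67
tool_pos: [0.4217, 0.3692, 0.0475]
eef_rot: [0.089, 0.996, -0.0, -0.0]
contact_force: [0.0, -0.0, -0.8]
width: 0.0124
grasp_force: 59.2
```

Emit:
step_arm:
  motion:
    - {"travel": [0, 0, 0.002], "angular": [0, 0, 0], "fingers": 0}
    - {"travel": [0, 0, 0.004], "angular": [0, 0, 0], "fingers": 0}
    - {"travel": [0, 0, 0.0045], "angular": [0, 0, 0], "fingers": 0}
    - {"travel": [0, 0, 0.0045], "angular": [0, 0, 0], "fingers": 0}

```text
time_s: 36.0
tool_pos: [0.4217, 0.3693, 0.0433]
eef_rot: [0.089, 0.996, -0.0, -0.001]
contact_force: [-1.4, -1.2, 6.8]
width: 0.0124
grasp_force: 60.1
```

Run:
```python
from h import *
s=st();weigh(4)
```

```text
{'time_s': 36.0, 'joint_positions': [0.5072, 0.3306, 1.7541, 0.0006, 1.0577, -0.8849], 'tool_pos': [0.4217, 0.3693, 0.0433], 'eef_rot': [0.0894, 0.996, -0.0, -0.0005], 'contact_force': [-1.3802, -1.225, 6.7588], 'moment': [-0.0915, 0.3145, 0.0148], 'width': 0.0124, 'grasp_force': 60.1067}
F [-1.84 -1.08  6.76] sd [0.17 0.18 0.16] M [-0.117  0.281 -0.012] [0.01  0.012 0.011] eff [-3.200e-01 -4.317e+01 -2.822e+01 -2.000e-02 -6.200e-01 -1.000e-02]
```

Flush exactly at the expected 0.043. Release, withdraw and check.

Emit:
step_arm:
  motion:
    - {"travel": [0, 0, 0], "angular": [0, 0, 0], "fingers": 0.4}
    - {"travel": [0, 0, 0], "angular": [0, 0, 0], "fingers": 0.4}
    - {"travel": [0, 0, 0], "angular": [0, 0, 0], "fingers": 0.4}
    - {"travel": [0, 0, 0], "angular": [0, 0, 0], "fingers": 0.4}
    - {"travel": [0, 0, -0.03], "angular": [0, 0, 0], "fingers": 0.4}
    - {"travel": [0, 0, -0.07], "angular": [0, 0, 0], "fingers": 0.4}
    - {"travel": [0, 0, -0.11], "angular": [0, 0, 0], "fingers": 0.4}
    - {"travel": [0, 0, -0.15], "angular": [0, 0, 0], "fingers": 0.4}

```text
time_s: 36.87
tool_pos: [0.4208, 0.3686, 0.1932]
eef_rot: [0.089, 0.996, -0.001, -0.002]
contact_force: [1.3, 1.1, 0.1]
width: 0.0342
grasp_force: 0.0
```

Emit:
step_arm:
  motion:
    - {"travel": [-0.05, 0, -0.1], "angular": [0, 0, 0], "fingers": 0.4}
    - {"travel": [-0.05, 0, -0.1], "angular": [0, 0, 0], "fingers": 0.4}
    - {"travel": [-0.05, 0, -0.1], "angular": [0, 0, 0], "fingers": 0.4}
    - {"travel": [-0.05, 0, -0.1], "angular": [0, 0, 0], "fingers": 0.4}
    - {"travel": [-0.05, 0, -0.1], "angular": [0, 0, 0], "fingers": 0.4}
    - {"travel": [-0.05, 0, -0.1], "angular": [0, 0, 0], "fingers": 0.4}

```text
time_s: 37.37
tool_pos: [0.4702, 0.3598, 0.2906]
eef_rot: [0.09, 0.996, -0.001, -0.002]
contact_force: [-0.7, -0.8, 0.1]
width: 0.0342
grasp_force: 0.0
```

Run:
```python
from h import *
s=st();p=snap("wrist");w=cloud(p);save(p,"w10")
print("cass");rects(w,.042,.0565,(.48,.68,.2,.5))
print("capplate");rects(w,.06,.074,(.33,.50,.3,.45))
print("bar");rects(w,.085,.11,(.33,.50,.3,.45))
print("base");rects(w,.006,.016,(.33,.50,.3,.45))
print([(k["pixel"],k["confidence"]) for k in r.place_of("cassette_1",p)])
```

```text
{'time_s': 37.3667, 'joint_positions': [0.4526, 0.1594, 1.4362, 0.0005, 1.5505, -0.9388], 'tool_pos': [0.4702, 0.3598, 0.2906], 'eef_rot': [0.0895, 0.996, -0.0009, -0.002], 'contact_force': [-0.6661, -0.7975, 0.1158], 'moment': [-0.0224, 0.0114, -0.0017], 'width': 0.0342, 'grasp_force': 0.0}
cass
c [0.5773 0.2721] size [0.1159 0.0387] yaw 2.8 z 0.0517 1364
capplate
c [0.4205 0.367 ] size [0.1148 0.038 ] yaw -10.3 z 0.0671 2231
bar
c [0.4202 0.3674] size [0.0425 0.0132] yaw -10.6 z 0.0967 446
base
c [0.4212 0.367 ] size [0.1301 0.0661] yaw -10.2 z 0.013 1520
[([430.3, 232.8], 0.9), ([242.7, 246.3], 0.8)]
```

View pics/w10.png

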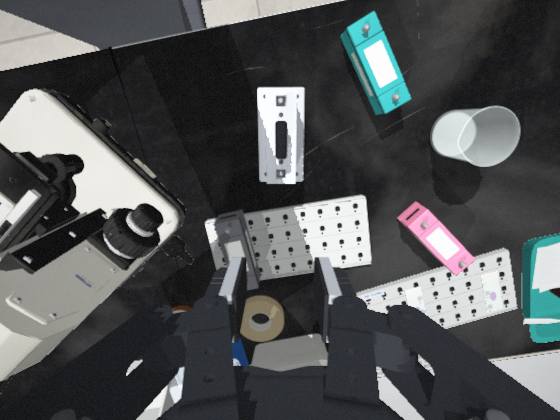

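The picture shows the cap flush on the stack at px (281,135), with the plate top at 67 mm and the pins in its holes. Cassette_4 lies flat on the tray at (240,245), and the bystanders are where they were.

```bash
python3 -c "
from workcell import r
print(r.finish_job())"
```

```text
the job is handed in; nothing more can be done
None
```

The job is handed in at 37 s: cassette_1 was empty and sits flush on the base pins under the cap plate, cassette_4 still holds a stub and is back flat on the tray, and there was no middle cassette.

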